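Close a staining chamber: level the lower dish, slide the upper dish over it rim on rim

TASK

Make a closed chamber from the two white dishes: slide the mouth-down dish off the instrument's dark lid onto the mouth-up dish beside it so that the rims line up all round. The lower dish sits crooked on its stiff ball seat, so it must be pressed level by its rim: the closed chamber must stand level, on the lower rim alone. Leave the other things on the bench where they are.

Things in the scene. Friction and masses are not known exactly. Their poses are not given: they have to be found in the camera images.
- dish_centre (a point): Centre (half-way up) of the loose upper dish: white plastic, round, mouth-down on the lid; 50 mm high, 120 mm outside diameter at its mouth (below) and up to 30 mm above it, 104 mm at its closed flat top, wall 6 mm, about 0.2 kg. Too wide to grasp; it slides readily when pushed low on its side. z is its axis, up.
- seat (a point): Fixed point of the instrument at the height of its lid's top, over the centre of the lower dish: white, mouth up, 120 mm outside diameter at its rim, 48 mm deep, wall 6 mm. The dish tilts about the centre of its rim; that centre stays put, 1.5 to 2.7 mm (not known exactly) straight below this point. Axes as the instrument's.
- ball_seat (a point): Middle of the stiff ball seat under the lower dish, 35 mm above the bench. The dish starts tilted 0.05 to 0.13 rad in an unknown direction. Pressing down on its rim with 7 to 11 N tilts it, the far side rising as much; it stays as left. The seat does not turn evenly: one press may not level it. Where its rim stands above the lid, the upper dish catches on it.
- instrument: Fixed bench instrument, cream, with a flat dark lid 100 mm above the bench. Origin on the bench straight under the seat point; y points from the lower dish to the instrument, x is across, z up. The lid spans x -120 to +160 mm, y +62.5 to +275 mm; its straight edge at y = 62.5 mm passes 2.5 mm from the lower dish's rim.
- vial_mid (a point): Centre of a small loose brown jar, 32 mm diameter, 70 mm high, standing on a far corner of the lid; to be left alone.
- beaker_mid (a point): Centre of a loose grey beaker, 72 mm diameter, 85 mm high, on the bench; to be left alone.
- spare_mid (a point): Centre of a loose smaller white bowl, 90 mm diameter, 35 mm high, on the bench beside the lower dish; to be left alone.
- bottle_mid (a point): Centre of a loose white bottle, 60 mm diameter, 150 mm high, on the bench; to be left alone.
- tipbox_mid (a point): Centre of a loose blue tip box 120 x 80 x 65 mm, on the bench; to be left alone.
Things that resemble listed ones, but are neither listed nor needed, are in the scene too. Leave any brown or orange look-alike of the part that bears dish_centre alone.

How it is judged:
By the outcome, as a careful person would: the job done as asked, in the order asked, and still so for the second after the job is handed in, with the robot touching nothing.
It also fails if it takes over 72 s, if anything falls off the work surface, if the arm or the gripper's body presses on something with over 40 N, if the wrist force passes 120 N, or if a joint passes its speed limit or range.

ROBOT

A 6-joint arm with a two-finger parallel gripper is mounted at the origin on the work surface. World frame = base frame: x ahead of the robot, y to its left, z up, the work surface at z = 0. Lengths are in m, angles in rad, forces in N, time in s.
With the tool pointing down it reaches from about 0.375 to 0.75 m from the base axis. Payload 9 kg.
Tool frame: the origin (TCP) lies on the centre line of the jaws, within the pads' length; the fingertips stand arm.tip_reach ahead of it and the grasp point (between the pads) lies 8 mm behind it (arm.tip_reach is the distance from the TCP to the fingertips, in m); x points along the fingers, y is the direction in which the jaws open and shut, and the axes are right-handed (so a half turn about x gives the same grasp; the last joint's range is limited). The gripper opens to 85 mm and grips with 20 to 120 N. Pads are 22 mm wide; open, the fingers measure 114 mm over their backs; the gripper's body (76 mm by 85 mm) begins 54 mm behind the grasp point. The pads swing forward as they close: fully open they stand 13 mm farther back than shut.
Start: joints at [1.087, 0.104, 0.097, 1.564, 0, 1.353], TCP at [0.158, 0.579, 0.242] pointing down, gripper open.
Joint ranges: [-2.99, 2.99], [-0.84, 1.86], [-1.1, 1.16], [-1.84, 2.11], [-1.51, 1.56], [-3.14, 3.14]. Speed limits (rad/s): [2.22, 2.22, 2.57, 3.14, 3.14, 3.14].

INTERFACE

Orientations are given as a unit quaternion [w, x, y, z].
In Python, from rig import arm gives the robot as it stands. The module is installed in compiled form; this text tells all that it offers.
- The arm moves only by the tool arm_command, never from a script. Its argument "increments" is a list of rows, each an object of numbers: "tx", "ty", "tz": the shift along the world's x, y, z in mm; "spin": the turn about the world's z in rad. In form: [{"tx": .., "ty": .., "tz": .., "spin": ..}, ...]. A call has exactly 5 rows; each row is the pose to reach, as a shift and turn from the pose commanded when the call began; what a row does not reach only later rows make up. A row lasts 1/8 s, in which the tool goes at most 62.5 mm and 10.7 degrees, less where a joint would pass 70% of its speed; a pose out of reach is approached as far as the arm can. A call with a gripper value outside its range is refused whole. "grip" is the finger opening in mm, from 0 to 85.4, set as the call begins (left out, the last holds). The fingers move at their own pace and stop on an object; "grip_force" is the grip in N (left out, the last holds). Time passes only in rows, so rows that repeat a pose let the fingers close, or fill a call up. It gives the time, the measured TCP pose, the force and the opening at its end, in the units of the state.
- arm.get_obs(): the state, without advancing time (a new reading comes with each control period).
- arm.grab_frame(name): name is "scene" or "top" or "wrist"; returns the picture (384x512x3 uint8, red, green, blue); there is no depth.
- arm.calibration(name): a dict with "K" (3x3 intrinsics, pixels), "world_from_camera" (4x4, takes a point from camera to world coordinates); the wrist camera has in their place "tool_from_camera" (4x4, takes a point from camera to tool coordinates, whose origin is the TCP and whose axes are the tool frame's). Camera axes: x right, y down, z forward; pixel columns grow to the right and rows downward; lengths in m; the calibration is good to about 2 mm. A picture is of the moment at which its call begins: read the wrist's pose just before it. calibration takes no time and is no camera call.
- arm.hand_in(): hands the job in, once; it reports no verdict.
The state is a dict: "time_s": time; "joint_positions": joint angles; "dq": joint speeds; "joint_efforts": joint torques, N m; "position": TCP position; "ee_rot": TCP orientation; "wrist_force": force on the tool from outside, world axes, zero at the start; "torque": the same for the moment, N m; "width": finger opening in m.
Only numpy, scipy, OpenCV 4.12 (cv2) and the standard library are available. Lean on these libraries where they do the work, as an engineer would, in place of code of your own. Each camera call takes 0.05 s, during which the arm holds its last target. There are 200 camera calls.

## Working session

There is one attempt and no reset: what is moved stays moved. The work goes in short steps, Python scripts to look and compute and a tool call to move; the robot and the scene stay as the last step left them, time stands still between calls to the robot, and variables do not carry over. Pictures are saved under pics/ and viewed, about 8 in all and at most 12, crops included, and the job is handed in when it is done.

Besides the shell and the picture viewer there is one more tool, called by a JSON object that holds its "fn" and its "kwargs". arm_command: Moves the arm, as the interface text tells. Its arguments: {"type":"object","properties":{"increments":{"type":"array"},"grip":{"type":"number"},"grip_force":{"type":"number"}},"required":["increments"]}

```bash
mkdir -p pics; cat > h.py <<'E'
import numpy as np, cv2
from rig import arm
def save(n,img,s=1): cv2.imwrite(f'pics/{n}.png',cv2.cvtColor(cv2.resize(img,None,fx=s,fy=s,interpolation=cv2.INTER_CUBIC),cv2.COLOR_RGB2BGR))
def proj(c,P):
    K=np.array(c['K']);T=np.linalg.inv(np.array(c['world_from_camera']));P=np.atleast_2d(P)
    q=(P@T[:3,:3].T+T[:3,3])@K.T; return q[:,:2]/q[:,2:]
def back(c,uv,z):
    K=np.array(c['K']);T=np.array(c['world_from_camera']);uv=np.atleast_2d(uv)
    d=np.c_[uv,np.ones(len(uv))]@np.linalg.inv(K).T@T[:3,:3].T; o=T[:3,3]
    return o+d*((z-o[2])/d[:,2:])
E
python3 - <<'E'
from h import *
a=arm.grab_frame('scene');b=arm.grab_frame('top')
np.save('s0',a);np.save('t0',b)
save('s0',a,1.5);save('t0',b,1.5)
o=arm.get_obs();print(o);print(arm.tip_reach)
for n in('scene','top'):print(arm.calibration(n))
print(arm.calibration('wrist'))
E
```

```text
{'time_s': 0.1, 'joint_positions': array([1.08731090e+00, 1.04636845e-01, 9.65464920e-02, 1.56391975e+00,
       4.97259639e-06, 1.35311531e+00]), 'dq': array([ 1.58513471e-03, -2.69882499e-03,  1.44109708e-03,  2.04114712e-04,
        1.43433125e-03,  8.39810803e-05]), 'joint_efforts': array([ 6.03288572e-03, -5.58204746e+01,  5.04721034e+01,  1.30666458e-02,
       -2.71212848e-04, -5.58278032e-06]), 'position': array([0.15744991, 0.57866857, 0.24160139]), 'ee_rot': array([ 0.70072199,  0.0932972 ,  0.70102006, -0.09410206]), 'wrist_force': array([-0.21520869,  0.40744507, -0.00782737]), 'torque': array([-0.03146884, -0.01585073, -0.03279085]), 'width': 0.08519722753633448}
0.011
{'K': array([[381.91294809,   0.        , 255.23616361],
       [  0.        , 381.91294809, 190.47472188],
       [  0.        ,   0.        ,   1.        ]]), 'world_from_camera': array([[-0.69750846,  0.56070932, -0.44619166,  0.95699647],
       [ 0.7164676 ,  0.53484821, -0.44789684,  0.3528561 ],
       [-0.01249512, -0.6320937 , -0.77479121,  0.79994305],
       [ 0.        ,  0.        ,  0.       
[... 365 characters left out ...]
-02],
       [ 1.06276043e-02, -1.06010852e-01, -9.94308178e-01,
         1.19762304e+00],
       [ 0.00000000e+00,  0.00000000e+00,  0.00000000e+00,
         1.00000000e+00]])}
{'K': array([[310.71476767,   0.        , 259.51886658],
       [  0.        , 310.71476767, 193.55560939],
       [  0.        ,   0.        ,   1.        ]]), 'tool_from_camera': array([[-1.04345291e-04, -3.26966344e-01,  9.45035978e-01,
        -1.31938331e-01],
       [ 9.99999990e-01, -1.27744388e-04,  6.62167110e-05,
        -1.77524241e-04],
       [ 9.90724066e-05,  9.45035975e-01,  3.26966354e-01,
        -8.54244311e-02],
       [ 0.00000000e+00,  0.00000000e+00,  0.00000000e+00,
         1.00000000e+00]])}
```

View pics/s0.png

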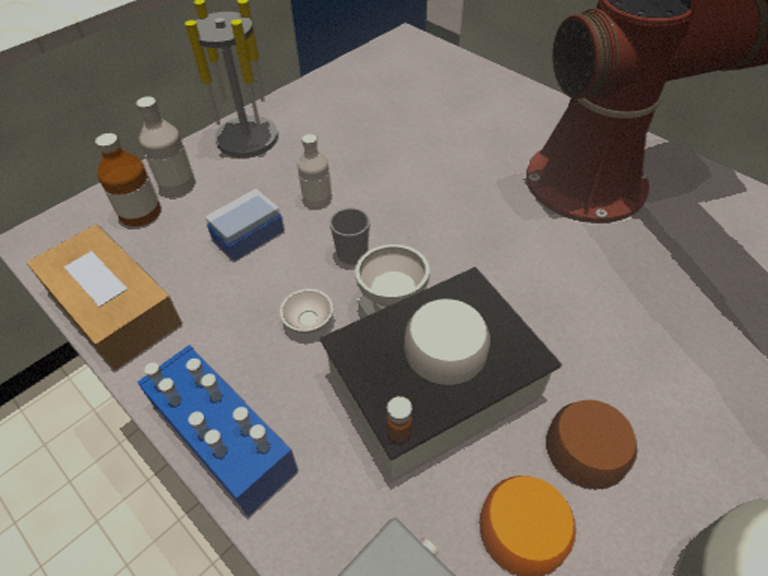

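View pics/t0.png

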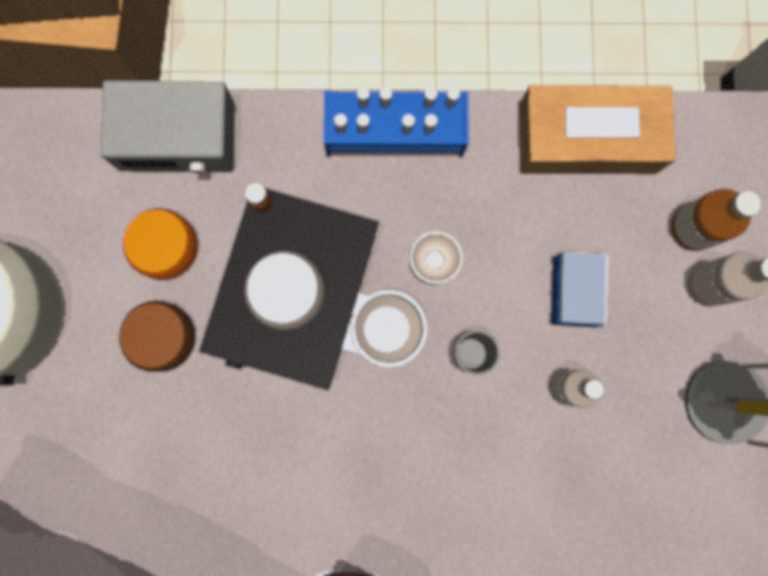

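Candidates (1.5× top-view pixels): the white dish on the lid (283,289), the brown look-alike (157,335), the orange one (160,243) and the white spare bowl (436,258). I choose the white one on the dark lid. The lower dish is at (389,328).

```bash
python3 - <<'E'
from h import *
from scipy.optimize import least_squares
b=np.load('t0.npy');a=np.load('s0.npy')
ct,cs=arm.calibration('top'),arm.calibration('scene')
# lid corners top
def lidmask(im,c):
    m=(im.max(2)<75).astype(np.uint8); n,l,st,ce=cv2.connectedComponentsWithStats(m)
    i=l[tuple(c[::-1])]; 
    return (l==i).astype(np.uint8)
for im,c,nm,seed in((b,ct,'top',(160,165)),(a,cs,'scene',(240,245))):
    m=lidmask(im,seed); cn=max(cv2.findContours(m,0,1)[0],key=len)
    W=back(c,cn[:,0,:].astype(float),0.1)[:,:2]
    print(nm,m.sum(),'rect',cv2.minAreaRect((W*1000).astype(np.float32)))
    h=cv2.approxPolyDP(cv2.convexHull(cn),6,True)[:,0]; print(h.tolist()); print((back(c,h.astype(float),.1)[:,:2]*1000).round(0).tolist())
for n,u,z in(('dish',(283,289),.15),('lower',(389,328),.098),('vial',(256,192),.17),('spare',(436,258),.035),('beaker',(474,352),.0425)):
    print(n,(back(ct,np.array(u)/1.5,z)*1000).round(0))
x=np.hstack([cv2.resize(b[100:270,120:300],None,fx=3,fy=3,interpolation=2)[:,:],]);save('c1',x)
save('c2',a[150:280,200:360],4.5)
E
```

```text
top 7664 rect ((579.9141845703125, 88.44954681396484), (207.32083129882812, 281.4693298339844), 73.5721435546875)
[[250, 148], [217, 258], [134, 233], [165, 136], [179, 127]]
[[686.0, -47.0], [425.0, 30.0], [483.0, 224.0], [714.0, 156.0], [736.0, 123.0]]
scene 8108 rect ((587.1600341796875, 89.68110656738281), (216.5788116455078, 280.3343505859375), 73.54544067382812)
[[316, 178], [373, 243], [260, 306], [213, 225]]
[[424.0, 28.0], [485.0, 229.0], [750.0, 152.0], [689.0, -51.0]]
dish [[572.  92. 150.]]
lower [[517. -69.  98.]]
vial [[716. 132. 170.]]
spare [[ 639. -150.   35.]]
beaker [[ 481. -210.   42.]]
```

View pics/c1.png

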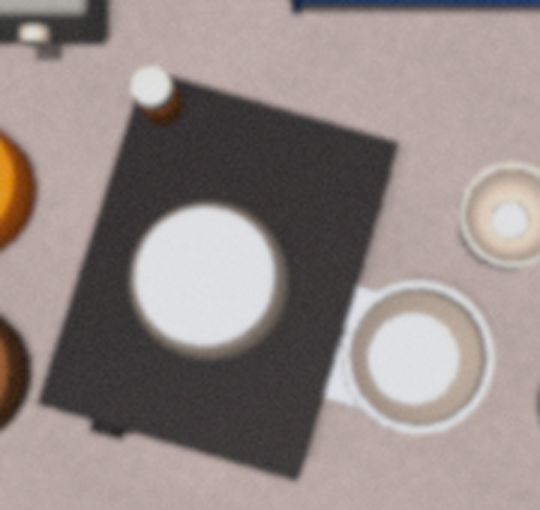

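View pics/c2.png

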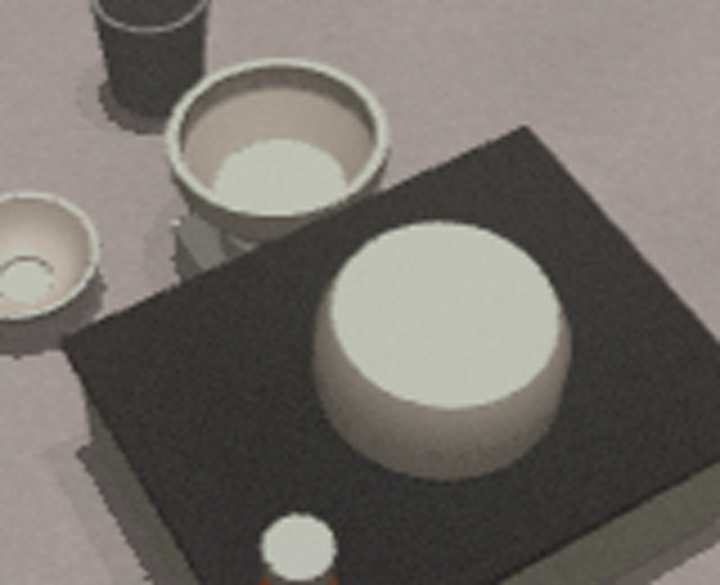

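```bash
cat > rimfit.py <<'E'
from h import *
from scipy.optimize import differential_evolution as DE, minimize
ct,cs=arm.calibration('top'),arm.calibration('scene')
th=np.linspace(0,2*np.pi,180,endpoint=False)
def circ(p,r):
    cx,cy,cz,gx,gy=p  # slope: z=cz+gx*dx+gy*dy
    n=np.array([-gx,-gy,1]);n/=np.linalg.norm(n)
    e1=np.array([1,0,gx]);e1/=np.linalg.norm(e1);e2=np.cross(n,e1)
    return np.array([cx,cy,cz])+r*(np.cos(th)[:,None]*e1+np.sin(th)[:,None]*e2)
def samp(im,c,P):
    q=proj(c,P).astype(np.float32); return cv2.remap(im,q[:,0],q[:,1],1).ravel()
def score(p5,im,c):
    f=lambda r:samp(im,c,circ(p5,r))
    return -(f(.057)-f(.0515)).mean()-.7*np.clip(f(.057)-f(.0625),-60,60).mean()
if __name__=='__main__':
    G={n:cv2.cvtColor(np.load(f),cv2.COLOR_RGB2GRAY).astype(np.float32) for n,f in(('t','t0.npy'),('s','s0.npy'))}
    # per camera shift for scene absorbs calibration error
    def F(q,w):
        p=np.array([q[0],q[1],.0979,q[2],q[3]]);p2=p+[q[4],q[5],0,0,0]
        return (score(p,G['t'],ct) if 't' in w else 0)+(score(p2,G['s'],cs) if 's' in w else 0)
    for w in('ts','s','t'):
        r=DE(F,[(.505,.53),(-.08,-.055),(-.15,.15),(-.15,.15),(-.004,.004),(-.004,.004)],args=(w,),seed=1,maxiter=150)
        print(w,r.x.round(4),r.fun)
E
python3 rimfit.py; python3 - <<'E'
from h import *
from scipy.spatial.transform import Rotation as R
q=arm.get_obs()['ee_rot'];print(R.from_quat(q,scalar_first=True).as_matrix().round(3))
E
```

```text
ts [ 5.178e-01 -6.840e-02  3.810e-02  8.410e-02 -5.000e-04  7.000e-04] -158.43310546875
s [ 5.176e-01 -6.440e-02  3.860e-02  8.420e-02 -3.000e-04 -3.500e-03] -86.40885925292969
t [ 5.179e-01 -6.840e-02 -1.400e-03  7.340e-02 -3.800e-03 -1.000e-04] -72.14994049072266
[[-0.001  0.263  0.965]
 [-0.001  0.965 -0.263]
 [-1.    -0.001 -0.   ]]
```

The scene picture shows the lower dish's rim highest on the lid side, at about pixel (385,140) in the crop. The joint fit of both cameras gives a tilt of about 0.09 rad, high towards world direction (0.41, 0.91), with the rim centre near (518, -68) mm. I'm going there to press.

{"fn": "arm_command", "kwargs": {"increments": [{"tx": 25, "ty": -40}, {"tx": 50, "ty": -81}, {"tx": 75, "ty": -122}, {"tx": 100, "ty": -162}, {"tx": 126, "ty": -203}], "grip": 0, "grip_force": 30}}

```text
schema error: expected keys tx, ty, tz, spin
```

{"fn": "arm_command", "kwargs": {"increments": [{"tx": 25, "ty": -40}, {"tx": 50, "ty": -81}, {"tx": 75, "ty": -122}, {"tx": 100, "ty": -162}, {"tx": 126, "ty": -203}]}}

```text
schema error: expected keys tx, ty, tz, spin
```

{"fn": "arm_command", "kwargs": {"increments": [{"tx": 25, "ty": -40}, {"tx": 50, "ty": -81}, {"tx": 75, "ty": -122}, {"tx": 100, "ty": -162}, {"tx": 126, "ty": -202}]}}

```text
schema error: expected keys tx, ty, tz, spin
```

{"fn": "arm_command", "kwargs": {"increments": [{"tx": 25, "ty": -40, "tz": 0, "spin": 0}, {"tx": 50, "ty": -81, "tz": 0, "spin": 0}, {"tx": 75, "ty": -122, "tz": 0, "spin": 0}, {"tx": 100, "ty": -162, "tz": 0, "spin": 0}, {"tx": 126, "ty": -203, "tz": 0, "spin": 0}], "grip": 0, "grip_force": 30}}

```text
time_s: 0.72
position: [0.284, 0.3746, 0.242]
ee_rot: [0.701, 0.094, 0.701, -0.094]
wrist_force: [0.8, 1.1, 0.7]
width: 0.0001
```

{"fn": "arm_command", "kwargs": {"increments": [{"tx": 25, "ty": -40, "tz": 0, "spin": 0}, {"tx": 50, "ty": -81, "tz": 0, "spin": 0}, {"tx": 75, "ty": -122, "tz": 0, "spin": 0}, {"tx": 100, "ty": -162, "tz": 0, "spin": 0}, {"tx": 126, "ty": -203, "tz": 0, "spin": 0}]}}

```text
time_s: 1.35
position: [0.4101, 0.1715, 0.2422]
ee_rot: [0.701, 0.094, 0.701, -0.094]
wrist_force: [0.9, 0.1, -0.1]
width: -0.0001
```

{"fn": "arm_command", "kwargs": {"increments": [{"tx": 25, "ty": -40, "tz": 0, "spin": 0}, {"tx": 50, "ty": -81, "tz": 0, "spin": 0}, {"tx": 75, "ty": -122, "tz": 0, "spin": 0}, {"tx": 100, "ty": -162, "tz": 0, "spin": 0}, {"tx": 126, "ty": -202, "tz": 0, "spin": 0}]}}

```text
time_s: 1.98
position: [0.5361, -0.0305, 0.242]
ee_rot: [0.701, 0.094, 0.701, -0.094]
wrist_force: [0.5, -0.3, 1.8]
width: 0.0001
```

{"fn": "arm_command", "kwargs": {"increments": [{"tx": 0, "ty": 0, "tz": -40, "spin": 0}, {"tx": 0, "ty": 0, "tz": -80, "spin": 0}, {"tx": 0, "ty": 0, "tz": -110, "spin": 0}, {"tx": 0, "ty": 0, "tz": -122, "spin": 0}, {"tx": 0, "ty": 0, "tz": -124, "spin": 0}]}}

```text
time_s: 2.6
position: [0.5354, -0.029, 0.1181]
ee_rot: [0.701, 0.094, 0.701, -0.094]
wrist_force: [0.1, -0.4, -0.2]
width: -0.0
```

{"fn": "arm_command", "kwargs": {"increments": [{"tx": 0, "ty": 0, "tz": -1, "spin": 0}, {"tx": 0, "ty": 0, "tz": -2, "spin": 0}, {"tx": 0, "ty": 0, "tz": -2.5, "spin": 0}, {"tx": 0, "ty": 0, "tz": -2.5, "spin": 0}, {"tx": 0, "ty": 0, "tz": -2.5, "spin": 0}]}}

```text
time_s: 3.22
position: [0.5357, -0.0291, 0.1159]
ee_rot: [0.701, 0.094, 0.701, -0.094]
wrist_force: [-0.2, -0.0, -0.3]
width: 0.0002
```

{"fn": "arm_command", "kwargs": {"increments": [{"tx": 0, "ty": 0, "tz": -0.5, "spin": 0}, {"tx": 0, "ty": 0, "tz": -1, "spin": 0}, {"tx": 0, "ty": 0, "tz": -1, "spin": 0}, {"tx": 0, "ty": 0, "tz": -1, "spin": 0}, {"tx": 0, "ty": 0, "tz": -1, "spin": 0}]}}

```text
time_s: 3.85
position: [0.5356, -0.029, 0.1148]
ee_rot: [0.701, 0.094, 0.701, -0.094]
wrist_force: [-0.7, -0.2, -0.7]
width: 0.0
```

{"fn": "arm_command", "kwargs": {"increments": [{"tx": 0, "ty": 0, "tz": -0.5, "spin": 0}, {"tx": 0, "ty": 0, "tz": -1, "spin": 0}, {"tx": 0, "ty": 0, "tz": -1.5, "spin": 0}, {"tx": 0, "ty": 0, "tz": -1.5, "spin": 0}, {"tx": 0, "ty": 0, "tz": -1.5, "spin": 0}]}}

```text
time_s: 4.47
position: [0.5356, -0.0291, 0.1133]
ee_rot: [0.701, 0.094, 0.701, -0.094]
wrist_force: [0.0, 0.0, 0.1]
width: 0.0002
```

{"fn": "arm_command", "kwargs": {"increments": [{"tx": 0, "ty": 0, "tz": -0.5, "spin": 0}, {"tx": 0, "ty": 0, "tz": -1, "spin": 0}, {"tx": 0, "ty": 0, "tz": -1.5, "spin": 0}, {"tx": 0, "ty": 0, "tz": -1.5, "spin": 0}, {"tx": 0, "ty": 0, "tz": -1.5, "spin": 0}]}}

```text
time_s: 5.1
position: [0.5356, -0.029, 0.1118]
ee_rot: [0.701, 0.094, 0.701, -0.094]
wrist_force: [-0.1, 0.5, 0.0]
width: 0.0002
```

{"fn": "arm_command", "kwargs": {"increments": [{"tx": 0, "ty": 0, "tz": -0.5, "spin": 0}, {"tx": 0, "ty": 0, "tz": -1, "spin": 0}, {"tx": 0, "ty": 0, "tz": -1.5, "spin": 0}, {"tx": 0, "ty": 0, "tz": -2, "spin": 0}, {"tx": 0, "ty": 0, "tz": -2, "spin": 0}]}}

```text
time_s: 5.72
position: [0.5356, -0.029, 0.1098]
ee_rot: [0.701, 0.094, 0.701, -0.094]
wrist_force: [0.5, 0.1, -0.7]
width: -0.0001
```

```bash
python3 - <<'E'
from h import *
w=arm.grab_frame('wrist');save('w1',w,1.5)
E
```

```text
(no output)
```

View pics/w1.png

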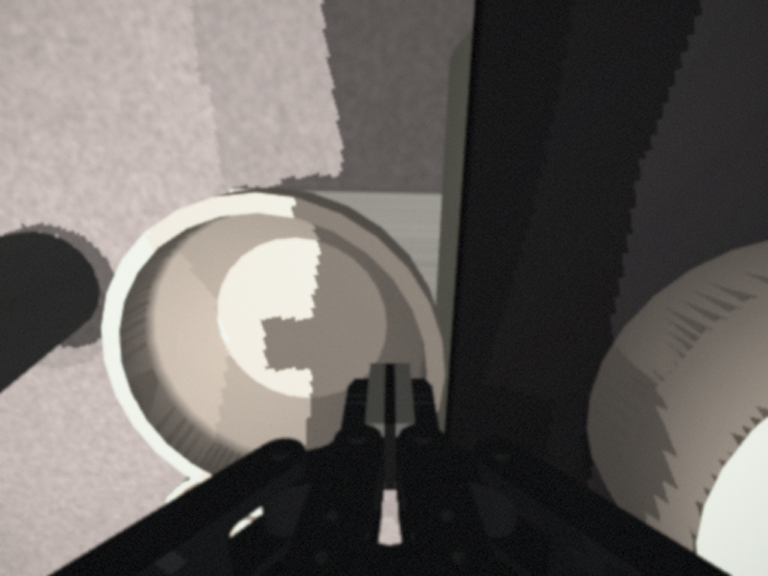

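The picture shows that the closed tip (pixels 368-412 at row 365) is only about 13 mm thick and sits inside the dish, clear of the rim at (440,370). I'll touch the lid first to calibrate the tip height, then move out onto the rim.

{"fn": "arm_command", "kwargs": {"increments": [{"tx": 0, "ty": 0, "tz": 10, "spin": 0}, {"tx": 0, "ty": 0, "tz": 12, "spin": 0}, {"tx": 10.5, "ty": 35.5, "tz": 12, "spin": 0}, {"tx": 10.5, "ty": 35.5, "tz": 5, "spin": 0}, {"tx": 10.5, "ty": 35.5, "tz": 2.5, "spin": 0}]}}

```text
time_s: 6.4
position: [0.5458, 0.0064, 0.1118]
ee_rot: [0.701, 0.093, 0.701, -0.094]
wrist_force: [0.0, -0.9, -0.3]
width: 0.0001
```

{"fn": "arm_command", "kwargs": {"increments": [{"tx": 0, "ty": 0, "tz": -0.5, "spin": 0}, {"tx": 0, "ty": 0, "tz": -0.8, "spin": 0}, {"tx": 0, "ty": 0, "tz": -1, "spin": 0}, {"tx": 0, "ty": 0, "tz": -1, "spin": 0}, {"tx": 0, "ty": 0, "tz": -1, "spin": 0}]}}

```text
time_s: 7.02
position: [0.5462, 0.0064, 0.1114]
ee_rot: [0.701, 0.094, 0.701, -0.094]
wrist_force: [0.9, 0.7, 0.0]
width: 0.0003
```

{"fn": "arm_command", "kwargs": {"increments": [{"tx": 0, "ty": 0, "tz": -0.3, "spin": 0}, {"tx": 0, "ty": 0, "tz": -0.6, "spin": 0}, {"tx": 0, "ty": 0, "tz": -0.8, "spin": 0}, {"tx": 0, "ty": 0, "tz": -0.8, "spin": 0}, {"tx": 0, "ty": 0, "tz": -0.8, "spin": 0}]}}

```text
time_s: 7.65
position: [0.5462, 0.0065, 0.1111]
ee_rot: [0.701, 0.094, 0.701, -0.094]
wrist_force: [-3.2, -0.2, 4.2]
width: -0.0003
```

{"fn": "arm_command", "kwargs": {"increments": [{"tx": 0, "ty": 0, "tz": 12, "spin": 0}, {"tx": -7, "ty": -27.5, "tz": 13, "spin": 0}, {"tx": -7, "ty": -27.5, "tz": 8, "spin": 0}, {"tx": -7, "ty": -27.5, "tz": 6, "spin": 0}, {"tx": -7, "ty": -27.5, "tz": 5, "spin": 0}]}}

```text
time_s: 8.28
position: [0.539, -0.0205, 0.1153]
ee_rot: [0.701, 0.094, 0.701, -0.093]
wrist_force: [0.1, 0.2, 0.5]
width: -0.0001
```

{"fn": "arm_command", "kwargs": {"increments": [{"tx": 0, "ty": 0, "tz": -0.5, "spin": 0}, {"tx": 0, "ty": 0, "tz": -1, "spin": 0}, {"tx": 0, "ty": 0, "tz": -1.5, "spin": 0}, {"tx": 0, "ty": 0, "tz": -2, "spin": 0}, {"tx": 0, "ty": 0, "tz": -2, "spin": 0}]}}

```text
time_s: 8.9
position: [0.5391, -0.0211, 0.1135]
ee_rot: [0.701, 0.094, 0.701, -0.094]
wrist_force: [-0.6, 0.8, -0.4]
width: 0.0
```

{"fn": "arm_command", "kwargs": {"increments": [{"tx": 0, "ty": 0, "tz": -0.5, "spin": 0}, {"tx": 0, "ty": 0, "tz": -1, "spin": 0}, {"tx": 0, "ty": 0, "tz": -1.5, "spin": 0}, {"tx": 0, "ty": 0, "tz": -2, "spin": 0}, {"tx": 0, "ty": 0, "tz": -2, "spin": 0}]}}

```text
time_s: 9.52
position: [0.5393, -0.0211, 0.1123]
ee_rot: [0.701, 0.094, 0.701, -0.094]
wrist_force: [-2.1, 1.0, 6.9]
width: 0.0001
```

{"fn": "arm_command", "kwargs": {"increments": [{"tx": 0, "ty": 0, "tz": -0.5, "spin": 0}, {"tx": 0, "ty": 0, "tz": -1, "spin": 0}, {"tx": 0, "ty": 0, "tz": -1.5, "spin": 0}, {"tx": 0, "ty": 0, "tz": -2, "spin": 0}, {"tx": 0, "ty": 0, "tz": -2, "spin": 0}]}}

```text
time_s: 10.15
position: [0.5394, -0.021, 0.1104]
ee_rot: [0.701, 0.094, 0.701, -0.094]
wrist_force: [-2.0, 0.7, 6.7]
width: -0.0
```

{"fn": "arm_command", "kwargs": {"increments": [{"tx": 0, "ty": 0, "tz": -0.5, "spin": 0}, {"tx": 0, "ty": 0, "tz": -1, "spin": 0}, {"tx": 0, "ty": 0, "tz": -1.5, "spin": 0}, {"tx": 0, "ty": 0, "tz": -1.5, "spin": 0}, {"tx": 0, "ty": 0, "tz": -1.5, "spin": 0}]}}

```text
time_s: 10.78
position: [0.5394, -0.021, 0.1089]
ee_rot: [0.701, 0.094, 0.701, -0.094]
wrist_force: [-2.0, 1.1, 8.1]
width: 0.0002
```

{"fn": "arm_command", "kwargs": {"increments": [{"tx": 0, "ty": 0, "tz": 17, "spin": 0}, {"tx": 16, "ty": -35, "tz": 17, "spin": 0}, {"tx": 31, "ty": -70, "tz": 17, "spin": 0}, {"tx": 31, "ty": -70, "tz": 8, "spin": 0}, {"tx": 31, "ty": -70, "tz": 5, "spin": 0}]}}

```text
time_s: 11.4
position: [0.5696, -0.0906, 0.1125]
ee_rot: [0.7, 0.094, 0.701, -0.094]
wrist_force: [-0.5, -0.0, -0.7]
width: 0.0001
```

{"fn": "arm_command", "kwargs": {"increments": [{"tx": 0, "ty": 0, "tz": -0.7, "spin": 0}, {"tx": 0, "ty": 0, "tz": -1.4, "spin": 0}, {"tx": 0, "ty": 0, "tz": -2, "spin": 0}, {"tx": 0, "ty": 0, "tz": -2, "spin": 0}, {"tx": 0, "ty": 0, "tz": -2, "spin": 0}]}}

```text
time_s: 12.02
position: [0.5701, -0.091, 0.1111]
ee_rot: [0.701, 0.094, 0.701, -0.094]
wrist_force: [-0.5, 0.9, -0.0]
width: -0.0003
```

{"fn": "arm_command", "kwargs": {"increments": [{"tx": 0, "ty": 0, "tz": -0.5, "spin": 0}, {"tx": 0, "ty": 0, "tz": -1, "spin": 0}, {"tx": 0, "ty": 0, "tz": -1, "spin": 0}, {"tx": 0, "ty": 0, "tz": -1, "spin": 0}, {"tx": 0, "ty": 0, "tz": -1, "spin": 0}]}}

```text
time_s: 12.65
position: [0.5701, -0.091, 0.11]
ee_rot: [0.701, 0.094, 0.701, -0.094]
wrist_force: [0.1, 0.0, 0.3]
width: 0.0001
```

{"fn": "arm_command", "kwargs": {"increments": [{"tx": 0, "ty": 0, "tz": -0.5, "spin": 0}, {"tx": 0, "ty": 0, "tz": -1, "spin": 0}, {"tx": 0, "ty": 0, "tz": -1, "spin": 0}, {"tx": 0, "ty": 0, "tz": -1, "spin": 0}, {"tx": 0, "ty": 0, "tz": -1, "spin": 0}]}}

```text
time_s: 13.28
position: [0.5701, -0.091, 0.1091]
ee_rot: [0.701, 0.094, 0.701, -0.094]
wrist_force: [-0.7, -0.1, 0.1]
width: 0.0003
```

{"fn": "arm_command", "kwargs": {"increments": [{"tx": 0, "ty": 0, "tz": -0.5, "spin": 0}, {"tx": 0, "ty": 0, "tz": -1, "spin": 0}, {"tx": 0, "ty": 0, "tz": -1, "spin": 0}, {"tx": 0, "ty": 0, "tz": -1, "spin": 0}, {"tx": 0, "ty": 0, "tz": -1, "spin": 0}]}}

```text
time_s: 13.9
position: [0.5701, -0.0911, 0.1081]
ee_rot: [0.701, 0.094, 0.701, -0.094]
wrist_force: [-0.3, -0.4, -0.1]
width: -0.0002
```

{"fn": "arm_command", "kwargs": {"increments": [{"tx": 0, "ty": 0, "tz": 17, "spin": 0}, {"tx": -52, "ty": 23, "tz": 17, "spin": 0}, {"tx": -104, "ty": 46.5, "tz": 17, "spin": 0}, {"tx": -104, "ty": 46.5, "tz": 9, "spin": 0}, {"tx": -104, "ty": 46.5, "tz": 6, "spin": 0}]}}

```text
time_s: 14.52
position: [0.4669, -0.0448, 0.115]
ee_rot: [0.702, 0.094, 0.7, -0.094]
wrist_force: [1.2, -0.1, -0.4]
width: 0.0003
```

{"fn": "arm_command", "kwargs": {"increments": [{"tx": 0, "ty": 0, "tz": -0.7, "spin": 0}, {"tx": 0, "ty": 0, "tz": -1.4, "spin": 0}, {"tx": 0, "ty": 0, "tz": -2, "spin": 0}, {"tx": 0, "ty": 0, "tz": -2, "spin": 0}, {"tx": 0, "ty": 0, "tz": -2, "spin": 0}]}}

```text
time_s: 15.15
position: [0.4662, -0.0446, 0.112]
ee_rot: [0.701, 0.094, 0.701, -0.094]
wrist_force: [-0.1, 0.2, 0.2]
width: -0.0002
```

{"fn": "arm_command", "kwargs": {"increments": [{"tx": 0, "ty": 0, "tz": -0.7, "spin": 0}, {"tx": 0, "ty": 0, "tz": -1.4, "spin": 0}, {"tx": 0, "ty": 0, "tz": -2, "spin": 0}, {"tx": 0, "ty": 0, "tz": -2, "spin": 0}, {"tx": 0, "ty": 0, "tz": -2, "spin": 0}]}}

```text
time_s: 15.78
position: [0.4661, -0.0445, 0.1101]
ee_rot: [0.701, 0.094, 0.701, -0.094]
wrist_force: [-1.2, 0.2, 1.8]
width: 0.0002
```

{"fn": "arm_command", "kwargs": {"increments": [{"tx": 0, "ty": 0, "tz": -0.7, "spin": 0}, {"tx": 0, "ty": 0, "tz": -1.4, "spin": 0}, {"tx": 0, "ty": 0, "tz": -2, "spin": 0}, {"tx": 0, "ty": 0, "tz": -2.4, "spin": 0}, {"tx": 0, "ty": 0, "tz": -2.4, "spin": 0}]}}

```text
time_s: 16.4
position: [0.4662, -0.0445, 0.1082]
ee_rot: [0.701, 0.094, 0.701, -0.094]
wrist_force: [-3.1, 1.1, 5.7]
width: 0.0
```

{"fn": "arm_command", "kwargs": {"increments": [{"tx": 0, "ty": 0, "tz": 15, "spin": 0}, {"tx": 52, "ty": -23, "tz": 15, "spin": 0}, {"tx": 104, "ty": -46.5, "tz": 15, "spin": 0}, {"tx": 104, "ty": -46.5, "tz": 8, "spin": 0}, {"tx": 104, "ty": -46.5, "tz": 5, "spin": 0}]}}

```text
time_s: 17.02
position: [0.5696, -0.0908, 0.1122]
ee_rot: [0.7, 0.094, 0.701, -0.094]
wrist_force: [0.1, 0.1, -0.4]
width: 0.0001
```

{"fn": "arm_command", "kwargs": {"increments": [{"tx": 0, "ty": 0, "tz": -1.5, "spin": 0}, {"tx": 0, "ty": 0, "tz": -2.5, "spin": 0}, {"tx": 0, "ty": 0, "tz": -3.5, "spin": 0}, {"tx": 0, "ty": 0, "tz": -4, "spin": 0}, {"tx": 0, "ty": 0, "tz": -4, "spin": 0}]}}

```text
time_s: 17.65
position: [0.5701, -0.091, 0.109]
ee_rot: [0.701, 0.094, 0.701, -0.094]
wrist_force: [-1.3, 1.0, 4.0]
width: 0.0004
```

{"fn": "arm_command", "kwargs": {"increments": [{"tx": 0, "ty": 0, "tz": 13, "spin": 0}, {"tx": -38, "ty": -14, "tz": 13, "spin": 0}, {"tx": -75, "ty": -28, "tz": 13, "spin": 0}, {"tx": -75, "ty": -28, "tz": 7, "spin": 0}, {"tx": -75, "ty": -28, "tz": 4, "spin": 0}]}}

```text
time_s: 18.27
position: [0.4956, -0.1192, 0.113]
ee_rot: [0.701, 0.094, 0.7, -0.094]
wrist_force: [0.1, -0.5, -0.1]
width: 0.0005
```

{"fn": "arm_command", "kwargs": {"increments": [{"tx": 0, "ty": 0, "tz": -1.5, "spin": 0}, {"tx": 0, "ty": 0, "tz": -2.5, "spin": 0}, {"tx": 0, "ty": 0, "tz": -3.5, "spin": 0}, {"tx": 0, "ty": 0, "tz": -4.3, "spin": 0}, {"tx": 0, "ty": 0, "tz": -4.3, "spin": 0}]}}

```text
time_s: 18.9
position: [0.4951, -0.119, 0.1083]
ee_rot: [0.701, 0.094, 0.701, -0.094]
wrist_force: [-0.4, 0.2, -0.4]
width: -0.0001
```

{"fn": "arm_command", "kwargs": {"increments": [{"tx": 0, "ty": 0, "tz": 13, "spin": 0}, {"tx": 22, "ty": 49, "tz": 13, "spin": 0}, {"tx": 44, "ty": 98, "tz": 13, "spin": 0}, {"tx": 44, "ty": 98, "tz": 7, "spin": 0}, {"tx": 44, "ty": 98, "tz": 4, "spin": 0}]}}

```text
time_s: 19.52
position: [0.5391, -0.0212, 0.1125]
ee_rot: [0.701, 0.093, 0.701, -0.094]
wrist_force: [0.6, -0.3, -0.3]
width: -0.0001
```

{"fn": "arm_command", "kwargs": {"increments": [{"tx": 0, "ty": 0, "tz": -1.5, "spin": 0}, {"tx": 0, "ty": 0, "tz": -2.5, "spin": 0}, {"tx": 0, "ty": 0, "tz": -3.5, "spin": 0}, {"tx": 0, "ty": 0, "tz": -4.2, "spin": 0}, {"tx": 0, "ty": 0, "tz": -4.2, "spin": 0}]}}

```text
time_s: 20.15
position: [0.5392, -0.0218, 0.109]
ee_rot: [0.701, 0.094, 0.701, -0.094]
wrist_force: [-2.3, -1.6, 6.4]
width: -0.0002
```

{"fn": "arm_command", "kwargs": {"increments": [{"tx": 0, "ty": 0, "tz": -0.4, "spin": 0}, {"tx": 0, "ty": 0, "tz": -0.8, "spin": 0}, {"tx": 0, "ty": 0, "tz": -0.8, "spin": 0}, {"tx": 0, "ty": 0, "tz": -0.8, "spin": 0}, {"tx": 0, "ty": 0, "tz": -0.8, "spin": 0}]}}

```text
time_s: 20.78
position: [0.5392, -0.0218, 0.1084]
ee_rot: [0.701, 0.094, 0.701, -0.094]
wrist_force: [-3.3, -1.3, 6.8]
width: -0.0002
```

{"fn": "arm_command", "kwargs": {"increments": [{"tx": 0, "ty": 0, "tz": 13, "spin": 0}, {"tx": -22, "ty": -49, "tz": 13, "spin": 0}, {"tx": -44, "ty": -98, "tz": 13, "spin": 0}, {"tx": -44, "ty": -98, "tz": 7, "spin": 0}, {"tx": -44, "ty": -98, "tz": 4, "spin": 0}]}}

```text
time_s: 21.4
position: [0.4952, -0.119, 0.1114]
ee_rot: [0.701, 0.094, 0.701, -0.094]
wrist_force: [0.9, 0.3, -0.2]
width: 0.0
```

{"fn": "arm_command", "kwargs": {"increments": [{"tx": 0, "ty": 0, "tz": -1.5, "spin": 0}, {"tx": 0, "ty": 0, "tz": -2.5, "spin": 0}, {"tx": 0, "ty": 0, "tz": -3.5, "spin": 0}, {"tx": 0, "ty": 0, "tz": -3.8, "spin": 0}, {"tx": 0, "ty": 0, "tz": -3.8, "spin": 0}]}}

```text
time_s: 22.02
position: [0.4955, -0.1183, 0.1084]
ee_rot: [0.701, 0.094, 0.701, -0.093]
wrist_force: [-1.8, 2.6, 7.3]
width: 0.0001
```

{"fn": "arm_command", "kwargs": {"increments": [{"tx": 0, "ty": 0, "tz": 13, "spin": 0}, {"tx": 38, "ty": 14, "tz": 13, "spin": 0}, {"tx": 75, "ty": 28, "tz": 13, "spin": 0}, {"tx": 75, "ty": 28, "tz": 7, "spin": 0}, {"tx": 75, "ty": 28, "tz": 4, "spin": 0}]}}

```text
time_s: 22.65
position: [0.5697, -0.0908, 0.1112]
ee_rot: [0.701, 0.094, 0.701, -0.093]
wrist_force: [0.2, 0.1, 0.4]
width: 0.0004
```

{"fn": "arm_command", "kwargs": {"increments": [{"tx": 0, "ty": 0, "tz": -1, "spin": 0}, {"tx": 0, "ty": 0, "tz": -2, "spin": 0}, {"tx": 0, "ty": 0, "tz": -3, "spin": 0}, {"tx": 0, "ty": 0, "tz": -3.4, "spin": 0}, {"tx": 0, "ty": 0, "tz": -3.4, "spin": 0}]}}

```text
time_s: 23.28
position: [0.57, -0.0913, 0.1088]
ee_rot: [0.701, 0.094, 0.701, -0.094]
wrist_force: [-3.1, -0.3, 6.3]
width: 0.0001
```

{"fn": "arm_command", "kwargs": {"increments": [{"tx": 0, "ty": 0, "tz": 13, "spin": 0}, {"tx": -52, "ty": 23, "tz": 13, "spin": 0}, {"tx": -104, "ty": 46.5, "tz": 13, "spin": 0}, {"tx": -104, "ty": 46.5, "tz": 7, "spin": 0}, {"tx": -104, "ty": 46.5, "tz": 4, "spin": 0}]}}

```text
time_s: 23.9
position: [0.4669, -0.0448, 0.1129]
ee_rot: [0.702, 0.094, 0.7, -0.094]
wrist_force: [0.3, 0.0, -0.2]
width: -0.0001
```

{"fn": "arm_command", "kwargs": {"increments": [{"tx": 0, "ty": 0, "tz": -1, "spin": 0}, {"tx": 0, "ty": 0, "tz": -2, "spin": 0}, {"tx": 0, "ty": 0, "tz": -3, "spin": 0}, {"tx": 0, "ty": 0, "tz": -4, "spin": 0}, {"tx": 0, "ty": 0, "tz": -4, "spin": 0}]}}

```text
time_s: 24.52
position: [0.4664, -0.0447, 0.1085]
ee_rot: [0.701, 0.094, 0.701, -0.094]
wrist_force: [-0.9, 0.0, 3.8]
width: 0.0
```

The rim now reads 0.1084 / 0.1085 / 0.1088 / 0.1084 m at points A, B, C and D, so it is level within about 0.3 mm and sits about 2.6 mm below the lid. Next I locate the upper dish precisely, and retreat upwards while opening the gripper.

```bash
python3 - <<'E'
from h import *
b=np.load('t0.npy');a=np.load('s0.npy')
def disk(im,seed,thr):
    g=cv2.GaussianBlur(im,(3,3),0).min(2); m=(g>thr).astype(np.uint8); n,l,s,c=cv2.connectedComponentsWithStats(m); k=(l==l[seed[::-1]]).astype(np.uint8)
    cn=max(cv2.findContours(k,0,1)[0],key=len); return cn[:,0].astype(np.float32)
for nm,im,seed,thr in(('top',b,(189,193),175),('scene',a,(298,218),150)):
    c=arm.calibration(nm);cn=disk(im,seed,thr)
    W=(back(c,cn.astype(float),.15)[:,:2]*1000).astype(np.float32)
    e=cv2.fitEllipse(W);print(nm,e)
    p=np.array(e[0])-[518,-68];u=np.radians(73.55);Y=np.array([np.cos(u),np.sin(u)]);X=np.array([Y[1],-Y[0]])
    print('instr',p@X,p@Y)
print(arm.get_obs()['joint_positions'])
E
```

```text
top ((574.5668334960938, 93.69976806640625), (101.57344055175781, 102.1311264038086), 86.45242309570312)
instr 8.46149657709488 171.09945856191416
scene ((575.6651611328125, 94.6912612915039), (99.63804626464844, 100.98014831542969), 35.022640228271484)
instr 9.234097037400966 172.3613899949681
[-3.75824007e-01 -2.90466202e-01 -5.17867418e-01  1.34292156e+00
 -3.63759604e-05 -1.09962897e-01]
```

{"fn": "arm_command", "kwargs": {"increments": [{"tx": 0, "ty": 0, "tz": 50, "spin": -0.1}, {"tx": 0, "ty": 20, "tz": 100, "spin": -0.28}, {"tx": 20, "ty": 70, "tz": 132, "spin": -0.46}, {"tx": 40, "ty": 120, "tz": 132, "spin": -0.64}, {"tx": 60, "ty": 160, "tz": 132, "spin": -0.82}], "grip": 85}}

```text
time_s: 25.15
position: [0.5266, 0.1162, 0.2408]
ee_rot: [0.609, 0.361, 0.608, -0.361]
wrist_force: [0.8, -1.2, 0.7]
width: 0.085
```

{"fn": "arm_command", "kwargs": {"increments": [{"tx": 14, "ty": 9, "tz": 0, "spin": -0.18}, {"tx": 28, "ty": 18, "tz": 0, "spin": -0.36}, {"tx": 42, "ty": 27, "tz": 0, "spin": -0.54}, {"tx": 56, "ty": 36, "tz": 0, "spin": -0.7}, {"tx": 69, "ty": 45, "tz": 0, "spin": -0.77}]}}

```text
time_s: 25.78
position: [0.5952, 0.1598, 0.2398]
ee_rot: [-0.429, -0.562, -0.429, 0.562]
wrist_force: [0.3, 0.1, 0.3]
width: 0.085
```

{"fn": "arm_command", "kwargs": {"increments": [{"tx": 0, "ty": 0, "tz": -40, "spin": 0}, {"tx": 0, "ty": 0, "tz": -80, "spin": 0}, {"tx": 0, "ty": 0, "tz": -115, "spin": 0}, {"tx": 0, "ty": 0, "tz": -131, "spin": 0}, {"tx": 0, "ty": 0, "tz": -134, "spin": 0}]}}

```text
time_s: 26.4
position: [0.5943, 0.1595, 0.1056]
ee_rot: [-0.429, -0.561, -0.43, 0.562]
wrist_force: [0.5, -0.3, 0.4]
width: 0.085
```

```bash
python3 - <<'E'
from h import *
o=arm.get_obs();print(o['position'],o['joint_positions'],o['wrist_force'])
w=arm.grab_frame('wrist');save('w2',w,1.3)
E
```

```text
[0.59431781 0.15949412 0.10556933] [ 5.00020763e-02  1.71118708e-01 -7.85146806e-02  1.32234300e+00
 -3.40898276e-05  1.88527188e+00] [ 0.46746148 -0.2960835   0.4097279 ]
```

View pics/w2.png

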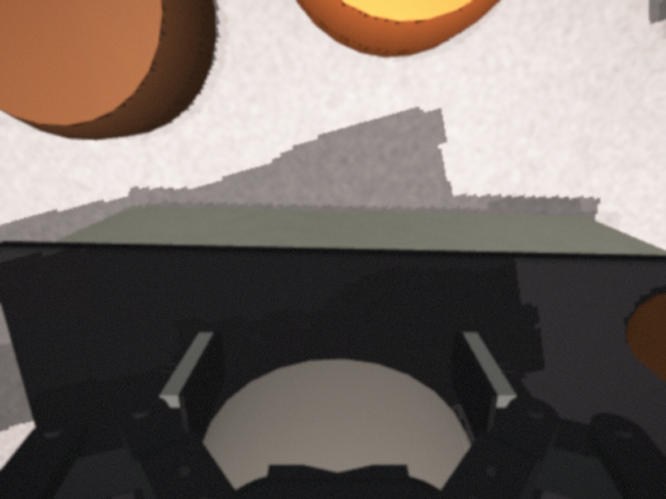

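The picture shows the dish top centred between the open fingers: the dish is at x≈335, and the pads are at 190 and 490. Now I push it in steps.

{"fn": "arm_command", "kwargs": {"increments": [{"tx": -2.7, "ty": -7.8, "tz": 0, "spin": 0}, {"tx": -5.4, "ty": -15.7, "tz": 0, "spin": 0}, {"tx": -8.2, "ty": -23.5, "tz": 0, "spin": 0}, {"tx": -11, "ty": -31.4, "tz": 0, "spin": 0}, {"tx": -13.7, "ty": -39.2, "tz": 0, "spin": 0}]}}

```text
time_s: 27.08
position: [0.5812, 0.1198, 0.1067]
ee_rot: [0.43, 0.562, 0.43, -0.561]
wrist_force: [0.2, 3.2, 2.5]
width: 0.0848
```

{"fn": "arm_command", "kwargs": {"increments": [{"tx": -2.7, "ty": -7.8, "tz": 0, "spin": 0}, {"tx": -5.4, "ty": -15.7, "tz": 0, "spin": 0}, {"tx": -8.2, "ty": -23.5, "tz": 0, "spin": 0}, {"tx": -11, "ty": -31.4, "tz": 0, "spin": 0}, {"tx": -13.7, "ty": -39.2, "tz": 0, "spin": 0}]}}

```text
time_s: 27.7
position: [0.5671, 0.0806, 0.1062]
ee_rot: [0.43, 0.562, 0.43, -0.562]
wrist_force: [2.2, 3.2, 4.3]
width: 0.085
```

```bash
cat > dish.py <<'E'
from h import *
import sys
n=sys.argv[1]; a=arm.grab_frame('scene');b=arm.grab_frame('top');np.save('s'+n,a);np.save('t'+n,b)
save('v'+n,np.hstack([cv2.resize(b[120:270,160:310],(400,400),interpolation=2),cv2.resize(a[110:260,200:350],(400,400),interpolation=2)]))
o=arm.get_obs();print(o['time_s'],o['position'],o['wrist_force'])
E
python3 dish.py 1
```

```text
27.8 [0.5668529  0.08005114 0.10585747] [ 0.92234063  0.19784109 -0.59559948]
```

View pics/v1.png

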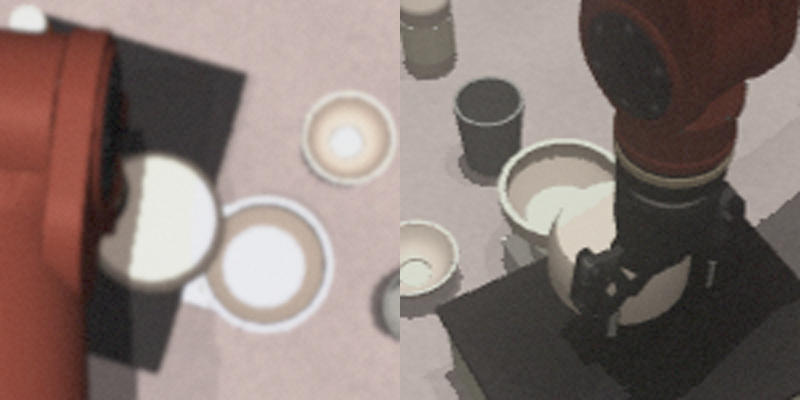

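The dish moves cleanly in the cradle towards the lower dish. Continuing.

{"fn": "arm_command", "kwargs": {"increments": [{"tx": -2.7, "ty": -7.8, "tz": 0, "spin": 0}, {"tx": -5.4, "ty": -15.7, "tz": 0, "spin": 0}, {"tx": -8.2, "ty": -23.5, "tz": 0, "spin": 0}, {"tx": -11, "ty": -31.4, "tz": 0, "spin": 0}, {"tx": -13.7, "ty": -39.2, "tz": 0, "spin": 0}]}}

```text
time_s: 28.42
position: [0.5534, 0.0414, 0.1062]
ee_rot: [0.43, 0.562, 0.43, -0.562]
wrist_force: [0.8, 2.0, 1.9]
width: 0.0847
```

{"fn": "arm_command", "kwargs": {"increments": [{"tx": -2.7, "ty": -7.8, "tz": 0, "spin": 0}, {"tx": -5.4, "ty": -15.7, "tz": 0, "spin": 0}, {"tx": -8.2, "ty": -23.5, "tz": 0, "spin": 0}, {"tx": -11, "ty": -31.4, "tz": 0, "spin": 0}, {"tx": -13.7, "ty": -39.2, "tz": 0, "spin": 0}]}}

```text
time_s: 29.05
position: [0.5396, 0.0022, 0.106]
ee_rot: [-0.43, -0.561, -0.43, 0.562]
wrist_force: [0.1, 2.1, 0.1]
width: 0.0852
```

```bash
python3 dish.py 2
```

```text
29.15 [0.53956409 0.00181652 0.10601517] [-0.19348618  0.03416873  0.37549238]
```

View pics/v2.png

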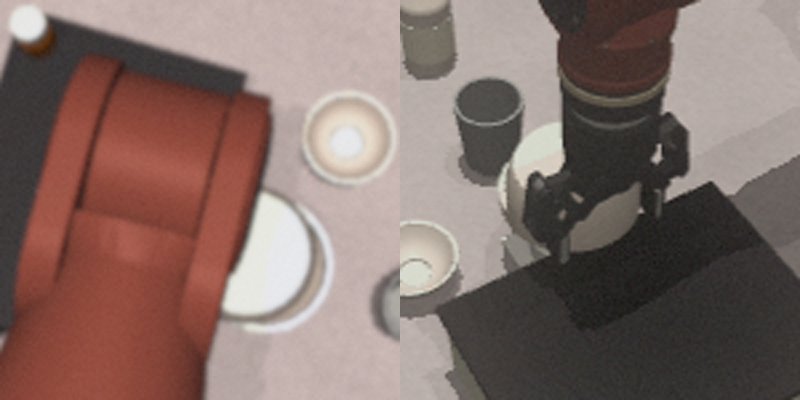

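{"fn": "arm_command", "kwargs": {"increments": [{"tx": -1.1, "ty": -3.6, "tz": 0, "spin": 0}, {"tx": -2.2, "ty": -7.2, "tz": 0, "spin": 0}, {"tx": -3.3, "ty": -10.8, "tz": 0, "spin": 0}, {"tx": -4.4, "ty": -14.4, "tz": 0, "spin": 0}, {"tx": -4.4, "ty": -14.4, "tz": 0, "spin": 0}]}}

```text
time_s: 29.78
position: [0.5355, -0.0121, 0.1062]
ee_rot: [-0.43, -0.562, -0.429, 0.562]
wrist_force: [-0.7, -0.1, -0.1]
width: 0.0852
```

{"fn": "arm_command", "kwargs": {"increments": [{"tx": 3, "ty": 10, "tz": 0, "spin": 0}, {"tx": 11, "ty": 37, "tz": 0, "spin": 0}, {"tx": 18, "ty": 80, "tz": 20, "spin": 0}, {"tx": 18, "ty": 130, "tz": 50, "spin": 0}, {"tx": 18, "ty": 190, "tz": 50, "spin": 0}]}}

```text
time_s: 30.4
position: [0.5551, 0.1803, 0.1591]
ee_rot: [0.43, 0.563, 0.429, -0.56]
wrist_force: [0.4, 0.2, -0.0]
width: 0.0849
```

```bash
python3 dish.py 3
```

```text
30.5 [0.55307751 0.18397898 0.15688624] [ 0.49857523 -0.92956053  0.15466425]
```

View pics/v3.png

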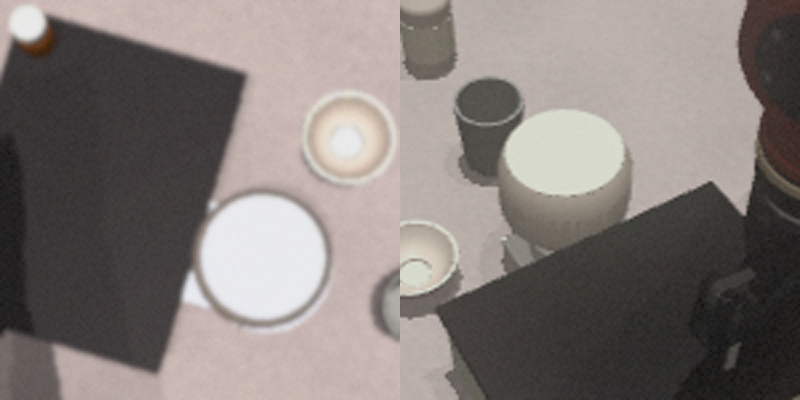

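```bash
cat > pos.py <<'E'
from h import *
import sys
from rimfit import circ,samp
from scipy.optimize import minimize
n=sys.argv[1]; z=float(sys.argv[2])
u=np.radians(73.55);Y=np.array([np.cos(u),np.sin(u)]);X=np.array([Y[1],-Y[0]])
for nm,f in(('top','t'),('scene','s')):
    im=np.load(f+n+'.npy');c=arm.calibration(nm)
    sd=proj(c,[.520,-.066,z])[0].astype(int)
    g=cv2.GaussianBlur(im,(3,3),0).min(2)
    thr=float(g[sd[1]-4:sd[1]+4,sd[0]-4:sd[0]+4].mean())
    res=[]
    for k in(.83,.88):
        m=(g>k*thr).astype(np.uint8);l=cv2.connectedComponents(m)[1];m=(l==l[sd[1],sd[0]]).astype(np.uint8)
        cn=cv2.convexHull(max(cv2.findContours(m,0,1)[0],key=len))[:,0]
        W=(back(c,cn.astype(float),z)[:,:2]*1000).astype(np.float32);e=cv2.fitEllipse(W)
        p=np.array(e[0])-[518,-68];res.append((np.round(e[0],1),np.round(e[1],1),'instr',(p@X).round(1),(p@Y).round(1)))
    print(nm,res)
E
python3 pos.py 3 .1485
```

```text
top [(array([520.2, -64.9]), array([103.1, 103.6]), 'instr', np.float64(1.3), np.float64(3.6)), (array([520.1, -64.8]), array([101.3, 101.8]), 'instr', np.float64(1.2), np.float64(3.7))]
scene [(array([ 316.2, -171.1]), array([306.6, 557.7]), 'instr', np.float64(-164.3), np.float64(-156.0)), (array([519. , -64.9]), array([101.1, 102.7]), 'instr', np.float64(0.1), np.float64(3.3))]
```

```bash
python3 - <<'E'
from h import *
import rimfit as rf
from scipy.optimize import differential_evolution as DE
ct,cs=rf.ct,rf.cs
G=lambda f:cv2.cvtColor(np.load(f),cv2.COLOR_RGB2GRAY).astype(np.float32)
u=np.radians(73.55);Y=np.array([np.cos(u),np.sin(u)]);X=np.array([Y[1],-Y[0]])
# level rim outer/inner; top cam: half-angle free of upper dish: directions with instr y<20mm
ang=rf.th; keep=(np.c_[np.cos(ang),np.sin(ang)]@Y)<.45
for f,c,kz in(('t1.npy',ct,keep),('t0.npy',ct,keep|True)):
    g=G(f)
    def F(q,mode):
        p=(q[0],q[1],.0975,*(q[2:] if len(q)>2 else(0,0)));s=lambda r:rf.samp(g,c,rf.circ(p,r))[kz]
        return -(s(.057)-s(.0515)).mean()*(mode!='o')-(np.clip(s(.058)-s(.062),-60,60)).mean()*(mode!='i')
    for m in'io':
        r=DE(F,[(.51,.53),(-.08,-.055)]+([(-.1,.1)]*2 if f[1]=='0' else []),args=(m,),seed=1);p=r.x[:2]*1000-[518,-68];print(f,m,r.x.round(4),'instr',(p@X).round(1),(p@Y).round(1),r.fun)
# lid edge at y=62.5 and sides: gradient profile
for f,c in(('t3.npy',ct),('s0.npy',cs),('t0.npy',ct)):
    g=G(f)
    def edge(xs,ys,ax):
        P=lambda a,b:np.r_[(np.array([518,-68])+a*X+b*Y)/1000,.1]
        out=[]
        for s in xs:
            t=np.arange(ys[0],ys[1],.5);Q=np.array([P(s,k) if ax=='y' else P(k,s) for k in t])
            v=rf.samp(g,c,Q);d=np.abs(np.gradient(cv2.GaussianBlur(v[None],(0,0),2)[0]));d[d<d.max()*.5]=0;out.append((d*t).sum()/d.sum())
        return np.round(out,1)
    print(f,'near edge y',edge([-110,-90,-75,75,90,110,140],(50,75),'y'),'x=-120',edge([80,120,150],(-132,-108),'x'),'x=160',edge([80,120,150,200],(148,172),'x'))
E
```

```text
Traceback (most recent call last):
  File "rimfit.py", line 7, in circ
    n=np.array([-gx,-gy,1]);n/=np.linalg.norm(n)
                            ^^^^^^^^^^^^^^^^^^^^
numpy._core._exceptions._UFuncOutputCastingError: Cannot cast ufunc 'divide' output from dtype('float64') to dtype('int64') with casting rule 'same_kind'

The above exception was the direct cause of the following exception:

Traceback (most recent call last):
RuntimeError: The map-like callable must be of the form f(func, iterable), returning a sequence of numbers the same length as 'iterable'
```

```bash
sed -i 's/\[-gx,-gy,1\]/[-gx,-gy,1.]/; s/\[1,0,gx\]/[1.,0,gx]/' rimfit.py; python3 - <<'E'
from h import *
import rimfit as rf
from scipy.optimize import differential_evolution as DE
ct,cs=rf.ct,rf.cs
G=lambda f:cv2.cvtColor(np.load(f),cv2.COLOR_RGB2GRAY).astype(np.float32)
u=np.radians(73.55);Y=np.array([np.cos(u),np.sin(u)]);X=np.array([Y[1],-Y[0]])
ang=rf.th; keep=(np.c_[np.cos(ang),np.sin(ang)]@Y)<.45
for f,c,kz in(('t1.npy',ct,keep),('t0.npy',ct,keep|True)):
    g=G(f)
    def F(q,mode):
        p=(q[0],q[1],.0975,*(q[2:] if len(q)>2 else(0,0)));s=lambda r:rf.samp(g,c,rf.circ(p,r))[kz]
        return -(s(.057)-s(.0515)).mean()*(mode!='o')-(np.clip(s(.058)-s(.062),-60,60)).mean()*(mode!='i')
    for m in'io':
        r=DE(F,[(.51,.53),(-.08,-.055)]+([(-.1,.1)]*2 if f[1]=='0' else []),args=(m,),seed=1);p=r.x[:2]*1000-[518,-68];print(f,m,r.x.round(4),'instr',(p@X).round(1),(p@Y).round(1),r.fun)
for f,c in(('t3.npy',ct),('s0.npy',cs),('t0.npy',ct)):
    g=G(f)
    def edge(xs,ys,ax):
        P=lambda a,b:np.r_[(np.array([518,-68])+a*X+b*Y)/1000,.1]
        out=[]
        for s in xs:
            t=np.arange(ys[0],ys[1],.5);Q=np.array([P(s,k) if ax=='y' else P(k,s) for k in t])
            v=rf.samp(g,c,Q);d=np.abs(np.gradient(cv2.GaussianBlur(v[None],(0,0),2)[0]));d[d<d.max()*.5]=0;out.append((d*t).sum()/d.sum())
        return np.round(out,1)
    print(f,'near edge y',edge([-110,-90,-75,75,90,110,140],(50,75),'y'),'x=-120',edge([80,120,150],(-132,-108),'x'),'x=160',edge([80,120,150,200],(148,172),'x'))
E
```

```text
t1.npy i [ 0.5179 -0.0677] instr -0.2 0.3 -51.84667205810547
t1.npy o [ 0.5175 -0.0691] instr -0.1 -1.2 -27.458049774169922
t0.npy i [ 0.5181 -0.0685 -0.0767  0.091 ] instr 0.3 -0.5 -53.07145309448242
t0.npy o [ 0.5179 -0.0676  0.0428 -0.014 ] instr -0.2 0.3 -25.78684425354004
t3.npy near edge y [61.6 61.3 61.3 61.5 61.9 61.9 63. ] x=-120 [-119.8 -119.7 -119.5] x=160 [158.5 158.7 158.3 158.1]
s0.npy near edge y [63.5 63.8 64.2 63.8 59.2 63.7 64.5] x=-120 [-119.5 -120.  -120. ] x=160 [161.  169.5 161.  161.5]
t0.npy near edge y [62.  61.2 61.5 61.4 61.8 61.9 62.8] x=-120 [-119.8 -119.9 -119.9] x=160 [158.4 159.  158.1 158.1]
```

{"fn": "arm_command", "kwargs": {"increments": [{"tx": 0, "ty": -60, "tz": 0, "spin": 0}, {"tx": 0, "ty": -110, "tz": -30, "spin": 0}, {"tx": -7, "ty": -150, "tz": -50, "spin": 0}, {"tx": -14, "ty": -176, "tz": -50, "spin": 0}, {"tx": -17, "ty": -186, "tz": -50, "spin": 0}]}}

```text
time_s: 31.12
position: [0.5362, -0.0086, 0.106]
ee_rot: [-0.429, -0.562, -0.429, 0.562]
wrist_force: [0.6, 0.0, 1.4]
width: 0.0849
```

{"fn": "arm_command", "kwargs": {"increments": [{"tx": -1, "ty": -3, "tz": 0, "spin": 0}, {"tx": -1.7, "ty": -5, "tz": 0, "spin": 0}, {"tx": -2.4, "ty": -6.7, "tz": 0, "spin": 0}, {"tx": -3.1, "ty": -8.3, "tz": 0, "spin": 0}, {"tx": -3.1, "ty": -8.3, "tz": 0, "spin": 0}]}}

```text
time_s: 31.75
position: [0.5335, -0.0157, 0.1062]
ee_rot: [0.43, 0.562, 0.43, -0.561]
wrist_force: [0.7, 1.1, 1.1]
width: 0.0849
```

{"fn": "arm_command", "kwargs": {"increments": [{"tx": 3, "ty": 10, "tz": 0, "spin": 0}, {"tx": 11, "ty": 37, "tz": 0, "spin": 0}, {"tx": 18, "ty": 85, "tz": 20, "spin": 0}, {"tx": 18, "ty": 135, "tz": 50, "spin": 0}, {"tx": 18, "ty": 194, "tz": 50, "spin": 0}]}}

```text
time_s: 32.38
position: [0.5528, 0.1799, 0.1589]
ee_rot: [0.43, 0.563, 0.428, -0.561]
wrist_force: [0.7, 0.1, 0.7]
width: 0.0848
```

```bash
python3 dish.py 4;python3 pos.py 4 .1474
```

```text
32.475 [0.55086238 0.18338932 0.15664812] [ 0.17605996 -0.0900698  -0.74221311]
top [(array([518.6, -67.8]), array([103.2, 103.5]), 'instr', np.float64(0.5), np.float64(0.3)), (array([518.4, -67.8]), array([101.6, 102. ]), 'instr', np.float64(0.4), np.float64(0.3))]
scene [(array([ 317.4, -163.6]), array([298.1, 546.5]), 'instr', np.float64(-165.3), np.float64(-148.5)), (array([517., -68.]), array([102.1, 103.2]), 'instr', np.float64(-1.0), np.float64(-0.2))]
```

View pics/v4.png

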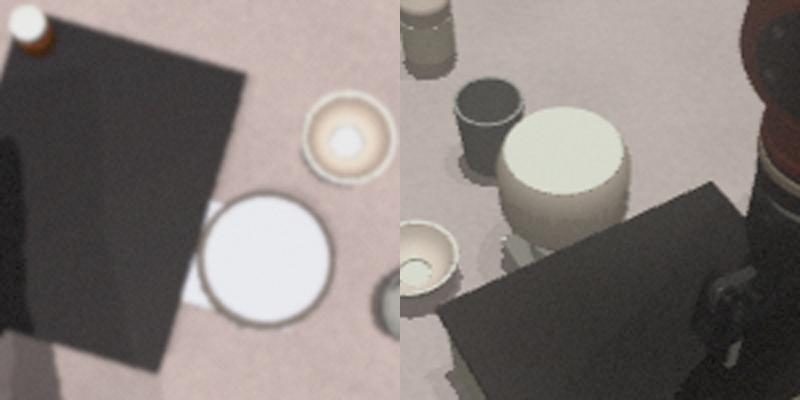

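The dish now reads within about 1 mm of the rim centre, and there is a visible gap to the lid. I'll check that it has dropped off the lid by touching its top lightly at the rear and the front.

{"fn": "arm_command", "kwargs": {"increments": [{"tx": -5, "ty": -40, "tz": 30, "spin": 0}, {"tx": -10, "ty": -85, "tz": 30, "spin": 0}, {"tx": -15, "ty": -130, "tz": 30, "spin": 0}, {"tx": -20, "ty": -175, "tz": 30, "spin": 0}, {"tx": -20, "ty": -208, "tz": 30, "spin": 0}], "grip": 0}}

```text
time_s: 33.1
position: [0.531, -0.0316, 0.186]
ee_rot: [-0.429, -0.562, -0.429, 0.562]
wrist_force: [0.4, 0.1, 0.6]
width: 0.0004
```

{"fn": "arm_command", "kwargs": {"increments": [{"tx": 0, "ty": 0, "tz": -15, "spin": 0}, {"tx": 0, "ty": 0, "tz": -20, "spin": 0}, {"tx": 0, "ty": 0, "tz": -23, "spin": 0}, {"tx": 0, "ty": 0, "tz": -24, "spin": 0}, {"tx": 0, "ty": 0, "tz": -24, "spin": 0}]}}

```text
time_s: 33.72
position: [0.5316, -0.0295, 0.1624]
ee_rot: [0.43, 0.561, 0.43, -0.561]
wrist_force: [0.1, -0.1, -1.0]
width: -0.0001
```

{"fn": "arm_command", "kwargs": {"increments": [{"tx": 0, "ty": 0, "tz": -0.7, "spin": 0}, {"tx": 0, "ty": 0, "tz": -1.4, "spin": 0}, {"tx": 0, "ty": 0, "tz": -2, "spin": 0}, {"tx": 0, "ty": 0, "tz": -2, "spin": 0}, {"tx": 0, "ty": 0, "tz": -2, "spin": 0}]}}

```text
time_s: 34.35
position: [0.5314, -0.03, 0.1602]
ee_rot: [-0.43, -0.562, -0.43, 0.562]
wrist_force: [-0.2, -0.1, 0.2]
width: 0.0
```

{"fn": "arm_command", "kwargs": {"increments": [{"tx": 0, "ty": 0, "tz": -0.5, "spin": 0}, {"tx": 0, "ty": 0, "tz": -1, "spin": 0}, {"tx": 0, "ty": 0, "tz": -1.2, "spin": 0}, {"tx": 0, "ty": 0, "tz": -1.2, "spin": 0}, {"tx": 0, "ty": 0, "tz": -1.2, "spin": 0}]}}

```text
time_s: 34.98
position: [0.5314, -0.03, 0.159]
ee_rot: [0.43, 0.562, 0.43, -0.562]
wrist_force: [0.4, 1.7, -0.3]
width: -0.0
```

{"fn": "arm_command", "kwargs": {"increments": [{"tx": 0, "ty": 0, "tz": -0.3, "spin": 0}, {"tx": 0, "ty": 0, "tz": -0.7, "spin": 0}, {"tx": 0, "ty": 0, "tz": -0.7, "spin": 0}, {"tx": 0, "ty": 0, "tz": -0.7, "spin": 0}, {"tx": 0, "ty": 0, "tz": -0.7, "spin": 0}]}}

```text
time_s: 35.6
position: [0.5315, -0.03, 0.1588]
ee_rot: [0.43, 0.562, 0.43, -0.561]
wrist_force: [-1.5, 0.0, 4.2]
width: 0.0
```

The rear top is at 0.1588, and the expected value for resting on the rim is 0.1086 + 0.050 = 0.1586, so it is off the lid. Next the front and both sides.

{"fn": "arm_command", "kwargs": {"increments": [{"tx": 0, "ty": 0, "tz": 8, "spin": 0}, {"tx": -12, "ty": -41, "tz": 8, "spin": 0}, {"tx": -24, "ty": -81.5, "tz": 8, "spin": 0}, {"tx": -24, "ty": -81.5, "tz": 3.5, "spin": 0}, {"tx": -24, "ty": -81.5, "tz": 1.5, "spin": 0}]}}

```text
time_s: 36.22
position: [0.5074, -0.1113, 0.1596]
ee_rot: [0.429, 0.562, 0.43, -0.562]
wrist_force: [0.2, 1.1, 0.1]
width: 0.0001
```

{"fn": "arm_command", "kwargs": {"increments": [{"tx": 0, "ty": 0, "tz": -0.5, "spin": 0}, {"tx": 0, "ty": 0, "tz": -1, "spin": 0}, {"tx": 0, "ty": 0, "tz": -1.4, "spin": 0}, {"tx": 0, "ty": 0, "tz": -1.4, "spin": 0}, {"tx": 0, "ty": 0, "tz": -1.4, "spin": 0}]}}

```text
time_s: 36.85
position: [0.5076, -0.1113, 0.1586]
ee_rot: [0.43, 0.562, 0.43, -0.561]
wrist_force: [0.0, 2.3, 1.7]
width: 0.0001
```

{"fn": "arm_command", "kwargs": {"increments": [{"tx": 0, "ty": 0, "tz": 8, "spin": 0}, {"tx": 27, "ty": 14, "tz": 8, "spin": 0}, {"tx": 53, "ty": 28, "tz": 8, "spin": 0}, {"tx": 53, "ty": 28, "tz": 3.5, "spin": 0}, {"tx": 53, "ty": 28, "tz": 1.5, "spin": 0}]}}

```text
time_s: 37.48
position: [0.5599, -0.0836, 0.1595]
ee_rot: [-0.43, -0.561, -0.43, 0.562]
wrist_force: [-0.4, 0.0, 0.5]
width: -0.0001
```

{"fn": "arm_command", "kwargs": {"increments": [{"tx": 0, "ty": 0, "tz": -0.5, "spin": 0}, {"tx": 0, "ty": 0, "tz": -1, "spin": 0}, {"tx": 0, "ty": 0, "tz": -1.4, "spin": 0}, {"tx": 0, "ty": 0, "tz": -1.4, "spin": 0}, {"tx": 0, "ty": 0, "tz": -1.4, "spin": 0}]}}

```text
time_s: 38.1
position: [0.5604, -0.0837, 0.1589]
ee_rot: [-0.43, -0.562, -0.429, 0.562]
wrist_force: [-2.6, -1.6, 3.9]
width: 0.0002
```

{"fn": "arm_command", "kwargs": {"increments": [{"tx": 0, "ty": 0, "tz": 8, "spin": 0}, {"tx": -40, "ty": 12, "tz": 8, "spin": 0}, {"tx": -82, "ty": 24, "tz": 8, "spin": 0}, {"tx": -82, "ty": 24, "tz": 3.5, "spin": 0}, {"tx": -82, "ty": 24, "tz": 1.5, "spin": 0}]}}

```text
time_s: 38.72
position: [0.479, -0.0595, 0.1602]
ee_rot: [0.43, 0.562, 0.429, -0.561]
wrist_force: [0.3, 0.1, -0.2]
width: 0.0001
```

{"fn": "arm_command", "kwargs": {"increments": [{"tx": 0, "ty": 0, "tz": -0.5, "spin": 0}, {"tx": 0, "ty": 0, "tz": -1, "spin": 0}, {"tx": 0, "ty": 0, "tz": -1.4, "spin": 0}, {"tx": 0, "ty": 0, "tz": -1.4, "spin": 0}, {"tx": 0, "ty": 0, "tz": -1.4, "spin": 0}]}}

```text
time_s: 39.35
position: [0.4785, -0.0595, 0.1586]
ee_rot: [0.43, 0.562, 0.43, -0.562]
wrist_force: [0.4, 0.4, 1.1]
width: 0.0003
```

The tops read 0.1588, 0.1586, 0.1589 and 0.1586, so the chamber is level. One last close look at the seam from the +x side.

{"fn": "arm_command", "kwargs": {"increments": [{"tx": 0, "ty": 0, "tz": 30, "spin": 0}, {"tx": 30, "ty": -20, "tz": 40, "spin": 0}, {"tx": 80, "ty": -40, "tz": 40, "spin": 0}, {"tx": 130, "ty": -65, "tz": 40, "spin": 0}, {"tx": 172, "ty": -89, "tz": 40, "spin": 0}]}}

```text
time_s: 39.98
position: [0.652, -0.1492, 0.1981]
ee_rot: [0.43, 0.562, 0.43, -0.562]
wrist_force: [0.6, 0.1, 0.4]
width: 0.0
```

{"fn": "arm_command", "kwargs": {"increments": [{"tx": 0, "ty": 0, "tz": -40, "spin": 0}, {"tx": 0, "ty": 0, "tz": -70, "spin": 0}, {"tx": 0, "ty": 0, "tz": -80, "spin": 0}, {"tx": 0, "ty": 0, "tz": -82, "spin": 0}, {"tx": 0, "ty": 0, "tz": -82, "spin": 0}]}}

```text
time_s: 40.6
position: [0.651, -0.1487, 0.1182]
ee_rot: [0.43, 0.562, 0.429, -0.561]
wrist_force: [0.1, -0.2, -0.2]
width: 0.0001
```

```bash
python3 - <<'E'
from h import *
o=arm.get_obs();print(o['time_s'],o['position'])
w=arm.grab_frame('wrist');np.save('w5',w);save('w5',w,1.5)
E
```

```text
40.6 [ 0.65101088 -0.14873103  0.11819408]
```

View pics/w5.png

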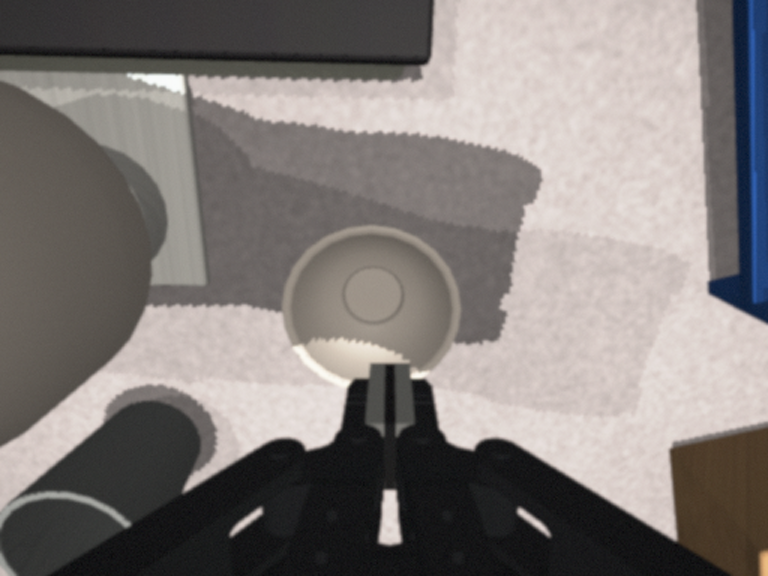

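```bash
python3 - <<'E'
from h import *
w=np.load('w5.npy')[40:310,0:120]
g=cv2.cvtColor(w,cv2.COLOR_RGB2GRAY).astype(float)
g=cv2.GaussianBlur(g,(0,0),.8);g=np.clip((g-60)*255/90,0,255).astype(np.uint8)
g=cv2.createCLAHE(4,(4,4)).apply(g)
g=np.dstack([g]*3)
save('w5c',np.hstack([cv2.resize(g[:135],None,fx=3.3,fy=4,interpolation=2),cv2.resize(g[135:],None,fx=3.3,fy=4,interpolation=2)]))
E
```

```text
(no output)
```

View pics/w5c.png

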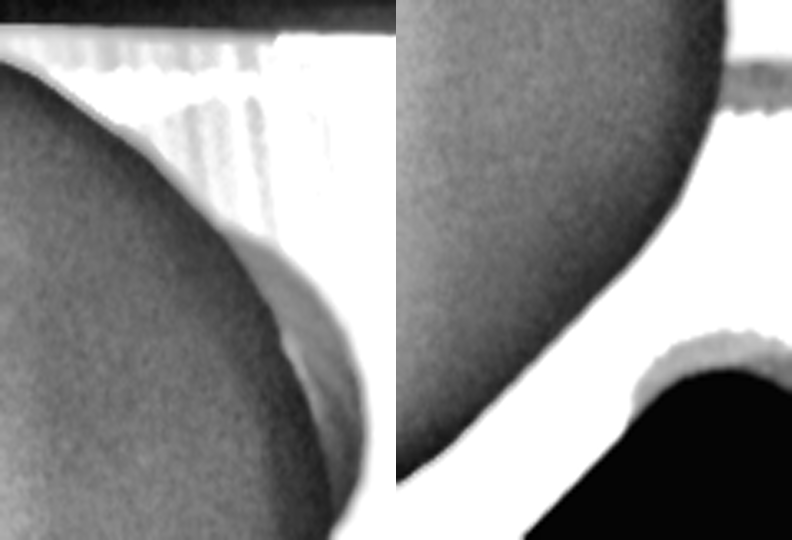

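```bash
python3 - <<'E'
from h import *
from scipy.optimize import least_squares
from scipy.spatial.transform import Rotation as R
w=np.load('w5.npy');g=cv2.GaussianBlur(cv2.cvtColor(w,cv2.COLOR_RGB2GRAY),(0,0),1).astype(float)
c=arm.calibration('wrist');o=arm.get_obs()
T=np.eye(4);T[:3,:3]=R.from_quat(o['ee_rot'],scalar_first=True).as_matrix();T[:3,3]=o['position']
C={'K':c['K'],'world_from_camera':T@np.array(c['tool_from_camera'])}
u=np.radians(73.55);Y=np.array([np.cos(u),np.sin(u)]);X=np.array([Y[1],-Y[0]]);O=np.array([518,-68])
ins=lambda W:np.c_[(W[:,:2]*1000-O)@X,(W[:,:2]*1000-O)@Y]
# lid edge: per column max gradient rows 25..48
E=[];cols=list(range(5,275,10))
for x in cols:
    d=np.gradient(g[22:52,x]);k=d.argmax();E.append(22+k+ (d[k-1:k+2]*[-1,0,1]).sum()/d[k-1:k+2].sum())
L=ins(back(C,np.c_[cols,E].astype(float),.1));pf=np.polyfit(L[:,0],L[:,1],1)
print('lid edge',L[[0,13,-1]].round(1).tolist(),pf,'resid',np.std(L[:,1]-np.polyval(pf,L[:,0])).round(2))
F=[];rows=[15,20,25,30]
for y in rows:
    d=np.gradient(g[y,270:310]);F.append(270+d.argmax())
print('side edge',ins(back(C,np.c_[F,rows].astype(float),.1)).round(1).tolist())
# outline: leftmost strong edge along row going right from dish interior
P=[]
for y in list(range(75,125,4))+list(range(206,290,4)):
    r=g[y,:115];d=np.gradient(r);P.append((d.argmax(),y))
P=np.array(P,float)
th=np.linspace(0,2*np.pi,360)
def hull(cx,cy):
    pts=[]
    for r,z in((60,.0975),(60,.1275),(52,.1475)):
        W=(O+cx*X+cy*Y)[None]+r*np.c_[np.cos(th),np.sin(th)]; pts.append(proj(C,np.c_[W/1000,np.full(360,z)]))
    return cv2.convexHull(np.vstack(pts).astype(np.float32))
f=lambda q,P:np.array([cv2.pointPolygonTest(hull(*q),tuple(map(float,p)),True) for p in P])
for nm,S in(('all',P),('up',P[:13]),):
    r=least_squares(f,[0,0],args=(S,),diff_step=.01,x_scale=1,loss='soft_l1') if 0 else None
    from scipy.optimize import minimize
    r=minimize(lambda q:np.abs(f(q,S)).mean(),[0,0],method='Nelder-Mead');print(nm,r.x.round(2),r.fun,f(r.x,P).round(1).tolist())
E
```

```text
Traceback (most recent call last):
ValueError: operands could not be broadcast together with shapes (2,) (3,)
```

```bash
python3 - <<'E'
from h import *
from scipy.optimize import minimize
from scipy.spatial.transform import Rotation as R
w=np.load('w5.npy');g=cv2.GaussianBlur(cv2.cvtColor(w,cv2.COLOR_RGB2GRAY),(0,0),1).astype(float)
c=arm.calibration('wrist');o=arm.get_obs()
T=np.eye(4);T[:3,:3]=R.from_quat(o['ee_rot'],scalar_first=True).as_matrix();T[:3,3]=o['position']
C={'K':c['K'],'world_from_camera':T@np.array(c['tool_from_camera'])}
u=np.radians(73.55);Y=np.array([np.cos(u),np.sin(u)]);X=np.array([Y[1],-Y[0]]);O=np.array([518,-68])
ins=lambda W:np.c_[(W[:,:2]*1000-O)@X,(W[:,:2]*1000-O)@Y]
cols=np.arange(5,275,10);E=[]
for x in cols: # half-level crossing out of the dark lid
    s=g[15:60,x];k=np.argmax(s>62);E.append(15+k-1+(62-s[k-1])/(s[k]-s[k-1]))
print('raw',np.round(E[::5],1))
L=ins(back(C,np.c_[cols,E].astype(float),.1));pf=np.polyfit(L[:,0],L[:,1],1)
print('lid edge',L[::6].round(1).tolist(),pf)
rows=[10,15,20,25,30];F=[]
for y in rows:
    s=g[y,270:320];F.append(270+np.gradient(s).argmax())
print('side edge',ins(back(C,np.c_[F,rows].astype(float),.1)).round(1).tolist())
P=[]
for y in list(range(75,120,4))+list(range(206,286,4)):
    P.append((np.gradient(g[y,:118]).argmax(),y))
P=np.array(P,float);print(P[::4].tolist())
th=np.linspace(0,2*np.pi,360)
def hull(cx,cy):
    pts=[]
    for r,z in((60,.0975),(60,.1275),(52,.1475)):
        W=(O+cx*X+cy*Y)[None]+r*np.c_[np.cos(th),np.sin(th)]; pts.append(proj(C,np.c_[W/1000,np.full(360,z)]))
    return cv2.convexHull(np.vstack(pts).astype(np.float32))
f=lambda q,P:np.array([cv2.pointPolygonTest(hull(*q),tuple(map(float,p)),True) for p in P])
for nm,S in(('all',P),('up',P[:12]),('down',P[12:])):
    r=minimize(lambda q:np.abs(f(q,S)).mean(),[0,0],method='Nelder-Mead',options=dict(initial_simplex=[[0,0],[2,0],[0,2]]));print(nm,r.x.round(2),round(r.fun,2),f(r.x,P)[::3].round(1).tolist())
E
```

```text
raw [37.3 38.5 39.7 40.8 22.  15. ]
lid edge [[36.6, 62.1], [62.5, 62.1], [88.6, 62.2], [114.8, 62.2], [140.9, 73.1]] [ 0.11138365 54.79885331]
side edge [[159.2, 75.4], [159.3, 73.5], [159.4, 71.6], [159.5, 69.7], [159.1, 67.8]]
[[41.0, 75.0], [61.0, 91.0], [89.0, 107.0], [96.0, 206.0], [88.0, 222.0], [75.0, 238.0], [57.0, 254.0], [38.0, 270.0]]
all [7.49 7.08] 3.19 [7.1, 5.6, -2.7, -13.5, -1.0, 0.1, 0.5, 0.2, 0.0, -0.3, -0.1]
up [ 26.79 -11.06] 1.56 [-3.6, 1.9, 2.1, -1.0, 44.8, 49.3, 50.4, 51.6, 55.2, 55.9, 51.8]
down [7.53 7.11] 0.3 [7.2, 5.7, -2.6, -13.5, -0.9, 0.1, 0.5, 0.2, -0.0, -0.3, -0.1]
```

```bash
python3 - <<'E'
from h import *
from scipy.optimize import minimize
from scipy.spatial.transform import Rotation as R
w=np.load('w5.npy');g=cv2.GaussianBlur(cv2.cvtColor(w,cv2.COLOR_RGB2GRAY),(0,0),1).astype(float)
c=arm.calibration('wrist');o=arm.get_obs()
T=np.eye(4);T[:3,:3]=R.from_quat(o['ee_rot'],scalar_first=True).as_matrix();T[:3,3]=o['position']
C={'K':c['K'],'world_from_camera':T@np.array(c['tool_from_camera'])}
u=np.radians(73.55);Y=np.array([np.cos(u),np.sin(u)]);X=np.array([Y[1],-Y[0]]);O=np.array([518,-68])
print('cam instr',((C['world_from_camera'][:2,3]*1000-O)@np.c_[X,Y]).round(1),C['world_from_camera'][2,3])
th=np.linspace(0,2*np.pi,720)
rings=((60,.0975),(60,.1275),(52,.1475))
def pj(cx,cy,r,z):
    W=(O+cx*X+cy*Y)[None]+r*np.c_[np.cos(th),np.sin(th)];return proj(C,np.c_[W/1000,np.full(len(th),z)])
def outl(cx,cy,y):  # rightmost x at row y for each ring
    out=[]
    for r,z in rings:
        q=pj(cx,cy,r,z);m=np.abs(q[:,1]-y)<1.5;out.append(q[m,0].max() if m.any() else -99)
    return out
rows=[60,71.3,83,97,110,123.8,150,165,182.5,203.8,222,236,254,270,285]
obs =[8,36.4,51,65.2,76,86.4,96,100,98.8,95.8,88,74.5,57,38,16.4]
for y,ob in zip(rows,obs):print(y,ob,np.round(outl(0,0,y),1), [int(v) for v in g[int(y),max(0,int(ob)-8):int(ob)+9:2]])
E
```

```text
cam instr [147.5  44.8] 0.2502122060040953
60 8 [  -2.1  -57.6 -167. ] [84, 84, 83, 83, 83, 84, 88, 103, 124]
71.3 36.4 [  15.9  -40.4 -139.5] [85, 89, 101, 123, 138, 145, 150, 150, 149]
83 51 [  30.4  -24.4 -119.2] [84, 84, 85, 94, 115, 136, 146, 147, 146]
97 65.2 [ 45.3  -9.6 -98.6] [84, 84, 83, 84, 92, 106, 118, 129, 140]
110 76 [ 55.9   2.6 -82.1] [84, 83, 83, 83, 85, 92, 94, 95, 95]
123.8 86.4 [ 65.7  14.5 -67. ] [84, 83, 82, 85, 95, 96, 94, 93, 93]
150 96 [ 78.9  31.2 -43.4] [82, 81, 81, 80, 83, 86, 87, 86, 85]
165 100 [ 83.4  38.4 -32.9] [81, 80, 79, 80, 81, 83, 85, 106, 139]
182.5 98.8 [ 86.3  44.5 -22.9] [81, 80, 80, 79, 80, 101, 140, 154, 154]
203.8 95.8 [ 86.   49.1 -13.6] [80, 80, 79, 79, 87, 117, 147, 148, 126]
222 88 [82.  50.  -8.8] [79, 79, 79, 89, 136, 184, 197, 198, 199]
236 74.5 [75.3 48.9 -6.9] [81, 80, 79, 78, 85, 116, 161, 188, 195]
254 57 [60.3 44.1 -7. ] [81, 81, 85, 106, 151, 192, 208, 212, 214]
270 38 [ 31.9  35.9 -10.1] [81, 81, 85, 105, 148, 188, 203, 208, 209]
285 16.4 [-99.   23.4 -16.1] [82, 82, 81, 81, 85, 104, 147, 186, 203]
```

```bash
python3 - <<'E'
from h import *
from scipy.spatial.transform import Rotation as R
w=np.load('w5.npy');g=cv2.cvtColor(w,cv2.COLOR_RGB2GRAY).astype(np.float32)
c=arm.calibration('wrist');o=arm.get_obs()
T=np.eye(4);T[:3,:3]=R.from_quat(o['ee_rot'],scalar_first=True).as_matrix();T[:3,3]=o['position']
C={'K':c['K'],'world_from_camera':T@np.array(c['tool_from_camera'])}
u=np.radians(73.55);Y=np.array([np.cos(u),np.sin(u)]);X=np.array([Y[1],-Y[0]]);O=np.array([518,-68])
# cylinder r=60, heights .085...125 along sectors (instr angle from +x)
zs=np.arange(.082,.125,.0015)
print('z mm',(zs*1000).round(0).astype(int).tolist())
for a0 in(-35,-20,-5,10,25,40):
    v=[]
    for z in zs:
        a=np.radians(np.linspace(a0-6,a0+6,25));W=(O+60*np.cos(a)[:,None]*X+60*np.sin(a)[:,None]*Y)/1000
        q=proj(C,np.c_[W,np.full(25,z)]).astype(np.float32);v.append(cv2.remap(g,q[:,0],q[:,1],1).mean())
    print(a0,np.round(v,0).astype(int).tolist())
E
```

```text
z mm [82, 84, 85, 87, 88, 90, 91, 93, 94, 96, 97, 99, 100, 102, 103, 105, 106, 108, 109, 111, 112, 114, 115, 117, 118, 120, 121, 123, 124]
-35 [193, 188, 179, 163, 144, 128, 117, 109, 103, 98, 95, 92, 91, 91, 92, 93, 93, 94, 93, 91, 91, 91, 91, 91, 91, 91, 90, 90, 89]
-20 [136, 127, 111, 94, 84, 80, 79, 79, 79, 79, 79, 80, 80, 81, 81, 81, 82, 82, 82, 83, 83, 83, 83, 84, 84, 84, 84, 84, 84]
-5 [112, 90, 80, 79, 80, 80, 80, 80, 81, 81, 82, 82, 83, 84, 84, 84, 85, 85, 86, 85, 86, 86, 87, 87, 88, 88, 88, 88, 89]
10 [82, 80, 81, 81, 82, 82, 82, 83, 83, 83, 85, 85, 86, 86, 87, 87, 88, 88, 88, 89, 89, 89, 90, 90, 91, 91, 92, 92, 92]
25 [85, 82, 82, 83, 83, 84, 84, 85, 85, 86, 87, 88, 89, 89, 89, 90, 90, 90, 91, 91, 91, 92, 92, 92, 93, 93, 93, 94, 94]
40 [93, 84, 84, 84, 84, 85, 85, 86, 86, 87, 88, 89, 89, 89, 90, 90, 90, 90, 91, 91, 92, 92, 92, 85, 76, 67, 57, 48, 37]
```

The outline runs smoothly, and the brightness across the seam height (z≈97 mm) has no step on the whole +x side, so no rim is sticking out there. I'm raising the arm clear and handing in.

{"fn": "arm_command", "kwargs": {"increments": [{"tx": 0, "ty": 0, "tz": 20, "spin": 0}, {"tx": 0, "ty": 0, "tz": 60, "spin": 0}, {"tx": 0, "ty": 0, "tz": 100, "spin": 0}, {"tx": 0, "ty": 0, "tz": 110, "spin": 0}, {"tx": 0, "ty": 0, "tz": 110, "spin": 0}]}}

```text
time_s: 41.28
position: [0.651, -0.1487, 0.2284]
ee_rot: [0.431, 0.562, 0.429, -0.561]
wrist_force: [-0.5, 0.6, -1.2]
width: -0.0
```

```bash
python3 - <<'E'
from h import *
o=arm.get_obs();print(o['time_s'],o['position'],o['wrist_force']);print(arm.hand_in())
E
```

```text
41.275 [ 0.65102023 -0.14872943  0.22843059] [-0.47374292  0.63015806 -1.22532715]
the job is handed in; nothing more can be done
None
```

I pressed the lower dish level by its rim, slid the upper dish off the lid onto it with the open fingers, and handed the job in at 41.3 s with the arm clear.

**Last checks:**
- **Level:** Four touches on the rim after pressing agreed within 0.4 mm. Four light touches on the top of the closed chamber agreed within 0.3 mm, at the height expected if it stands on the lower rim and not on the lid.
- **Rims:** The top and scene cameras put the upper dish within about 1 mm of the lower rim centre in their own fits. Measured against the lid edge, the two cameras disagree by about 1.2 to 1.5 mm in opposite directions, within the stated 2 mm calibration error.
- **Seam:** The wrist picture shows no step on the +x side. I did not look at the seam closely on the other sides. A silhouette fit on that picture failed because the outline was the lower dish's flank, so I used the brightness across the seam instead.
- **Other things on the bench:** I never touched them on purpose, and none looked moved in the later pictures. I did not measure their positions again.

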